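# Swing the specimen lamp into place, lock it and switch it on

### The arm

A 7-joint arm with a two-finger parallel gripper is mounted at the origin on the work surface. World frame = base frame: x ahead of the robot, y to its left, z up, the work surface at z = 0. Lengths are in m, angles in rad, forces in N, time in s.
With the tool pointing down it reaches from about 0.4 to 0.85 m from the base axis. Payload 10.4 kg.
Tool frame: the origin (TCP) lies where the fingers leave the gripper's body, on its centre line; the fingertips stand 73 mm ahead of it and the grasp point (between the pads) lies 54 mm ahead of it; z points along the fingers, y is the direction in which the jaws open and shut (so a half turn about z gives the same grasp; the last joint's range is limited). The gripper opens to 85 mm and grips with 20 to 120 N. Pads are 22 mm wide; open, the fingers measure 114 mm over their backs; the gripper's body (76 mm by 85 mm) begins 54 mm behind the grasp point. The pads swing forward as they close: fully open they stand 13 mm farther back than shut.
Start: joints at [-1.219, 0.332, -0.065, 1.46, 0.022, 1.35, -0.088], TCP at [0.229, 0.582, 0.304] pointing down, gripper open.
Joint ranges: [-2.6, 2.6], [-0.5, 2.12], [-1.47, 1.34], [0.16, 2.42], [-1.27, 4.41], [0.06, 2.06], [-2.6, 2.6]. Speed limits (rad/s): [2.22, 2.22, 2.79, 2.79, 3.14, 3.14, 3.14].

### API

Orientations are given as a unit quaternion [x, y, z, w].
In Python, from workcell import get_obs, camera, camera_model, hand_in gives the robot as it stands.
- The arm moves only by the shell command python3 -m crank 'ROWS' [FORCE]. ROWS is text: rows parted by semicolons, each of 7 numbers parted by spaces: the shift along the tool's x, y, z in units of 40 mm (1.0 is 40 mm), then the turn, a rotation vector about the tool's x, y, z in units of 8 degrees (1.0 is 8 degrees), then the finger opening in mm, from 0 to 85.4. In form: x y z ax ay az jaw; .... A call has exactly 10 rows; each row shifts and turns the pose as measured when the row begins, along the tool's axes as they then stand; what a row does not reach is not made up. A row lasts 1/10 s, in which the tool goes at most 50 mm and 8.59 degrees, less where a joint would pass 70% of its speed; a pose out of reach is approached as far as the arm can. A call is refused whole if a number of a shift passes 1 or a number of a turn 1, either way. A call with a gripper value outside its range is refused whole. The fingers move at their own pace and stop on an object; FORCE is the grip in N (left out, the last holds). Time passes only in rows, so rows that do not move let the fingers close, or fill a call up. It gives the time, the measured TCP pose, the force and the opening at its end, in the units of the state.
- get_obs(): the state, without advancing time (a new reading comes with each control period).
- camera(name): name is "scene" or "side" or "wrist"; returns (picture, depth): 480x640x3 uint8, red, green, blue; 480x640 float32, m along the optical axis (not along the pixel's ray), 0 where there is no reading.
- camera_model(name): a dict with "fx", "fy", "cx", "cy" (pixels), "position" and "rotation" of the camera in the world; the wrist camera has in their place "hand_eye" (4x4, takes a point from camera to tool coordinates, whose origin is the TCP and whose axes are the flange's). Camera axes: x right, y up, looking along -z (the intrinsics and any distortion apply to the point x, -y, -z); pixel columns grow to the right and rows downward; lengths in m; the calibration is good to about 2 mm. A picture is of the moment at which its call begins: read the wrist's pose just before it. camera_model takes no time and is no camera call.
- hand_in(): hands the job in, once; it reports no verdict.
The state is a dict: "clock": time; "joint_pos": joint angles; "joint_velocities": joint speeds; "tau": joint torques, N m; "position": TCP position; "ee_rot": TCP orientation; "ft_force": force on the tool from outside, world axes, zero at the start; "torque": the same for the moment, N m; "grip_width": opening from 0.0 (shut) to 1.0 (fully open).
Only numpy, scipy, OpenCV 4.12 (cv2) and the standard library are available. Lean on these libraries where they do the work, as an engineer would, in place of code of your own. Each camera call takes 0.05 s, during which the arm holds its last target.

### The job

Bring the swing lamp over the specimen dish and light it: pull up the T-handled index plunger on the lamp stand and twist it so that it stays out by itself, swing the lamp arm from its parked position fully round to its stop above the dish, then twist the plunger back and let it spring fully home so that the arm is locked. Only then flip the taller of the two toggle switches on the console over until it snaps to its right-hand side as the robot sees it; leave the short toggle as it is and do not shift or upset the bottles, dish, boxes and other loose things.

Things in the scene. Friction and masses are not known exactly. Their poses are not given: they have to be found in the camera images.
- tee (a point): Centre of the index plunger's black T-handle bar: 72 long x 16 wide x 18 mm tall, level, on an upright shaft of 10 mm diameter. Its x axis runs along the bar, z up. At the start it stands 150 mm above the table. Steel half collars under it: top 109 mm above the table, within 20 mm of the shaft. The bracket below (top 95 mm) and its post lie farther from the lamp arm's pivot than the plunger.
- plunger (a joint): Lift of the plunger in m: 0 home (nose 8 mm deep in a hole of the index plate, arm locked), 0.019 upper stop. A spring pushes it down, 4 N when home, 7 N when up. It must be lifted 14 mm or more before it can twist; twisted and let go, it rests 13 mm out. Twisted back with the arm between holes, its nose rests on the plate, 8 mm out.
- knob (a joint): Twist of the T-handle in rad, positive anticlockwise seen from above: 0 at the start (free to drop home), 1.25 at its stop. Beyond about 0.6 its cross pin rests on the collars and holds the plunger out. It turns with less than 0.1 N m. Twisting back below about 0.1 lets the plunger drop.
- swing_axis (a point): Point on the lamp arm's upright pivot axis, 132 mm above the table, fixed to the stand. x axis: the stand's forward direction, z up. Seen from above the parked arm points 0.7 rad clockwise of x, the working arm 0.5 rad anticlockwise of x; the plunger stands 60 mm along -y, its bracket post 112 mm along -y. A round index plate (160 mm across, top 68 mm above the table) turns with the arm.
- swing (a joint): Swing of the lamp arm in rad about its upright pivot, anticlockwise seen from above: 0 parked (a stop; locked by the plunger at the start), 1.2 the stop over the dish, where the second hole is under the plunger (it enters within about 0.03 rad of it). The arm stays where it is left; moving it takes 0.2 to 0.4 N m.
- swing_handle (a point): Point on the axis of the lamp arm's upright round black handle, 132 mm above the table, 115 mm from the pivot: 16 mm diameter, from 78 to 153 mm above the table. The arm below it is 22 mm wide, its top 86 mm at the pivot, 80 mm here, above the table.
- lamp_head (a point): Middle of the lamp head at the end of the arm, 190 mm from the pivot: a dark steel cylinder of 60 mm diameter narrowing upward, from 48 to 105 mm above the table.
- tall_tip (a point): Upper end of the taller toggle's lever, 78 mm from its pivot: a round steel bat, 17 mm diameter over its last 30 mm with a rounded end 8.5 mm beyond this point, 12 mm diameter below.
- tall_pivot (a point): Pivot of the taller toggle, fixed on the console, 72 mm above the table. Axes are the console's: x away from the robot, y left, z up. The console is a cream box 130 (x) x 270 (y) mm, 70 mm tall; its middle lies 20 mm in +x and 65 mm in +y from this point. A black dial, 36 mm across, 16 mm tall, stands on it 58 mm in +x and 65 mm in +y from here.
- tall (a joint): Taller toggle in rad: 0 leans 0.5 rad to the console's left (+y; off, as at the start), 1.0 leans 0.5 rad to its right (on). An over-centre spring drives it away from 0.5 to either end with up to 0.4 N m; past about 0.55 it snaps over by itself.
- bridge_front (a point): Middle of the lower front edge of the bridge shelf over the console, 255 mm above the table, axes as the console's. The shelf is 70 mm deep (to +x) and 350 mm long (y), 14 mm thick, with boxes on it up to 300 mm above the table; posts at 147 mm to either side. It stands over both toggles: reach them from the robot's side with the tool leaning about 40 degrees, pointing forward and down.
- short_pivot (a point): Pivot of the short toggle, 130 mm to the console's left of the taller one, 72 mm above the table: a lever 45 mm long, 15 mm diameter, leaning 0.5 rad to the left; leave it alone.
- short (a joint): Short toggle in rad: 0 leans left (as at the start), 1.0 leans right. To stay at 0.
- dish_mid (a point): Centre, half-way up, of a shallow specimen dish on the stand's stage, 84 mm across, 16 mm tall; a loose bystander to be left in place.
- jar_mid (a point): Centre, half-way up, of a small jar, 60 mm across, 85 mm tall, left of the stand's pedestal; a loose bystander to be left in place.
- reagent_mid (a point): Centre, half-way up, of a reagent bottle, 66 mm across, 170 mm tall, on the plunger's side of the stand, outside the bracket post; a loose bystander to be left in place.
- tallbottle_mid (a point): Centre, half-way up, of a tall amber bottle, 68 mm across, 190 mm tall, in front of the console's left end; a loose bystander to be left in place.
- slidebox_mid (a point): Centre, half-way up, of a slide box, 90 x 120 x 34 mm, in front of the console; a loose bystander to be left in place.
- beaker_mid (a point): Centre, half-way up, of a beaker, 74 mm across, 95 mm tall, behind; a loose bystander to be left in place.

How it is judged:
On the way, in this order (a step that is already met when the one before it is completed fails the run):
1. the plunger stays out by itself, twisted, not touched by the fingers, the arm still parked (value of joint plunger above 0.01 m and value of joint knob above 0.5 rad and value of joint swing below 0.12 rad and contact force between the fingers and knob below 0.3 N), for 0.15 s.
2. the lamp arm is swung to its stop over the dish, the plunger still out (value of joint swing above 1.165 rad and value of joint plunger above 0.01 m), for 0.1 s.
3. the plunger is twisted back and fully home, locking the arm over the dish, while the taller toggle is still off (value of joint swing above 1.165 rad and value of joint plunger below 0.003 m and value of joint knob below 0.25 rad and value of joint tall below 0.2 rad), for 0.15 s.
4. the taller toggle has snapped to its right-hand side (value of joint tall above 0.93 rad), for 0.15 s.
At the end, for the whole second after the job is handed in: The lamp arm is at its stop over the dish (joint above 1.16 of 1.2 rad), the plunger home within 3 mm and twisted back within 0.25 rad, the taller toggle snapped right (above 0.93 of 1.0 rad), the short toggle still left (below 0.1 rad), the arm at rest (value of joint swing above 1.16 rad and value of joint plunger below 0.003 m and value of joint knob below 0.25 rad and value of joint tall above 0.93 rad and value of joint short below 0.1 rad and velocity of joint swing between -0.05 and 0.05 rad/s); the robot touches nothing.
It fails at once if the short toggle is pushed past its centre (value of joint short above 0.5 rad).
It fails at once if the taller toggle is flipped before the plunger is home again (value of joint tall above 0.6 rad and (value of joint plunger above 0.009 m or value of joint swing below 1.1 rad)).
It fails at once if a loose bystander is shifted by more than 25 mm or tipped (distance of any of dish_mid, jar_mid, reagent_mid, tallbottle_mid, slidebox_mid, beaker_mid from where it was at the start of the episode above 0.025 m or angle between any of dish_mid, jar_mid, reagent_mid, tallbottle_mid, slidebox_mid, beaker_mid's own z axis and vertical above 0.35 rad).
It also fails if it takes over 72 s, if anything falls off the work surface, if the arm or the gripper's body presses on something with over 40 N, if the wrist force passes 120 N, or if a joint passes its speed limit or range.

## Working session

There is one attempt and no reset: what is moved stays moved. The work goes in short steps, Python scripts to look and compute and a shell command to move; the robot and the scene stay as the last step left them, time stands still between calls to the robot, and variables do not carry over. Pictures are saved under pics/ and viewed, and the job is handed in when it is done.

```bash
ls; mkdir -p pics; python3 - <<'E'
from workcell import *
import cv2,numpy as np
o=get_obs();print(o)
for n in ["scene","side"]:
    p,d=camera(n);cv2.imwrite(f"pics/{n}0.png",p[:,:,::-1]);np.savez(f"{n}0.npz",p=p,d=d);print(n,camera_model(n))
print(camera_model("wrist"))
E
```

```text
pics
{'clock': 0.0, 'joint_pos': array([-1.21861783,  0.33287772, -0.06467861,  1.46093173,  0.02160933,
        1.34984578, -0.0885014 ]), 'joint_velocities': array([ 0.00029893,  0.00146953,  0.00038673, -0.00065336, -0.00186425,
        0.00048287, -0.00021027]), 'tau': array([-3.32526934e-04, -6.25441718e+01,  4.89502237e-02, -3.91594577e+01,
        1.61654188e-02,  9.98968579e-03,  2.39245594e-05]), 'position': array([0.22871167, 0.58137696, 0.30311671]), 'ee_rot': array([ 1.86293847e-01,  9.82493835e-01, -6.77620874e-04, -8.93664925e-05]), 'ft_force': array([ 0.36511581, -0.19905218, -0.31985496]), 'torque': array([ 0.02913775, -0.02886704, -0.00405178]), 'grip_width': 1.0040558944452933}
scene {'fx': 458.03927990716375, 'fy': 458.03927990716375, 'cx': 323.658427108885, 'cy': 243.31257171867833, 'position': array([1.34596797, 0.03489714, 0.98173826]), 'rotation': array([0.23934857, 0.26485203, 0.69268677, 0.62669826])}
side {'fx': 442.12696367023864, 'fy': 442.12696367023864, 'cx': 319.1064810984484, 'cy': 230.04917431498998, 'position': array([ 0.37569442, -0.76941077,  0.78330324]), 'rotation': array([ 0.44145845, -0.06182748, -0.14149433,  0.88389544])}
{'fx': 332.1226921474457, 'fy': 332.1226921474457, 'cx': 322.1308603754993, 'cy': 235.2329139767394, 'hand_eye': array([[ 7.80508280e-04,  9.53333324e-01,  3.01918804e-01,
         7.70611308e-02],
       [ 9.99999440e-01, -5.28508871e-04, -9.16348105e-04,
         2.15636558e-04],
       [-7.14018419e-04,  3.01919351e-01, -9.53333203e-01,
        -7.06616837e-02],
       [ 0.00000000e+00,  0.00000000e+00,  0.00000000e+00,
         1.00000000e+00]])}
```

View pics/scene0.png

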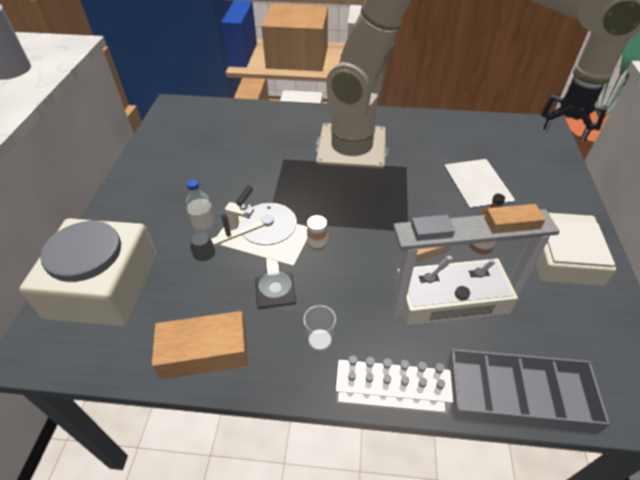

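View pics/side0.png

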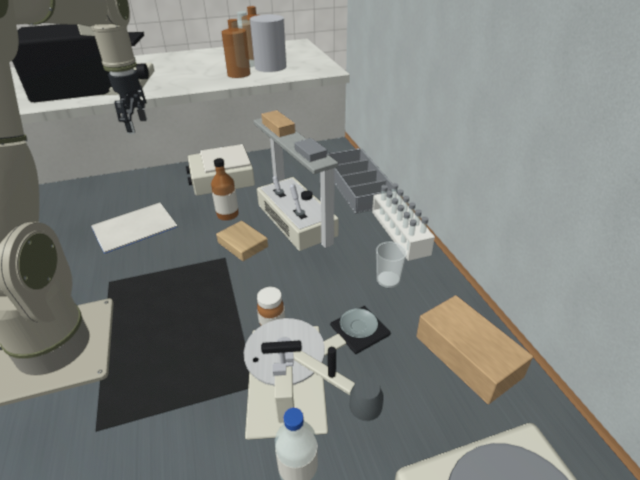

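```bash
cat > h.py <<'E'
import numpy as np,cv2
from scipy.spatial.transform import Rotation as R
from workcell import *
def ray(n,u,v,obs=None):
    m=camera_model(n)
    d=np.array([(u-m['cx'])/m['fx'],-(v-m['cy'])/m['fy'],-1.])
    return np.array(m['position']),R.from_quat(m['rotation']).apply(d)
def plane(n,u,v,z):
    o,d=ray(n,u,v);return o+d*(z-o[2])/d[2]
def proj(n,p):
    m=camera_model(n)
    q=R.from_quat(m['rotation']).inv().apply(np.asarray(p)-m['position'])
    return np.array([m['cx']-m['fx']*q[0]/q[2],m['cy']+m['fy']*q[1]/q[2]])
def tri(a,b,A=None,B=None):
    o1,d1=ray('scene',*a);o2,d2=ray('side',*b)
    d1=d1/np.linalg.norm(d1);d2=d2/np.linalg.norm(d2)
    s,t=np.linalg.lstsq(np.c_[d1,-d2],o2-o1,rcond=None)[0]
    p,q=o1+s*d1,o2+t*d2
    return (p+q)/2,np.linalg.norm(p-q)
E
python3 - <<'E'
import cv2,numpy as np
for n,bs in [("scene",[(180,170,160,120),(390,180,160,140)]),("side",[(225,300,160,130),(240,140,120,120)])]:
    p=np.load(n+"0.npz")["p"][:,:,::-1]
    for i,(x,y,w,h) in enumerate(bs):
        c=cv2.resize(p[y:y+h,x:x+w],None,fx=5,fy=5,interpolation=cv2.INTER_CUBIC)[:600,:800]
        cv2.imwrite(f"pics/{n}_c{i}.png",c)
E
```

```text
(no output)
```

View pics/scene_c0.png

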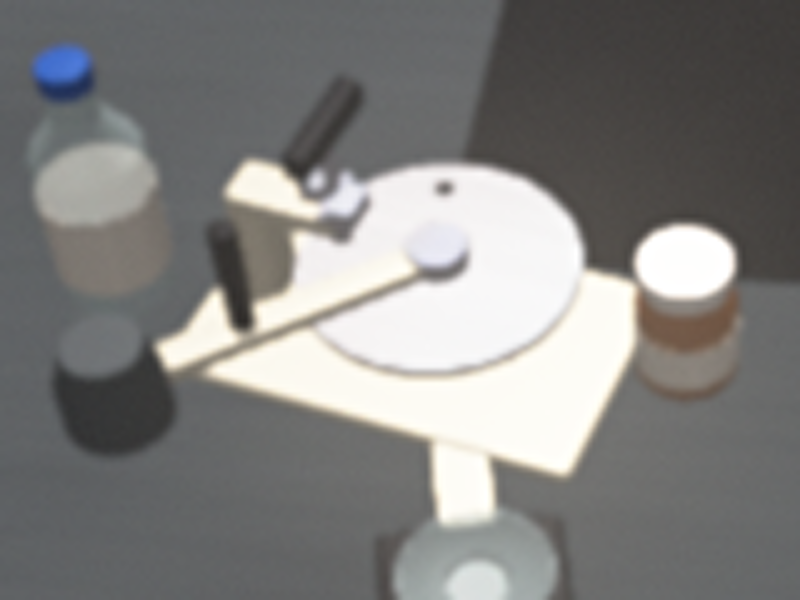

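View pics/side_c0.png

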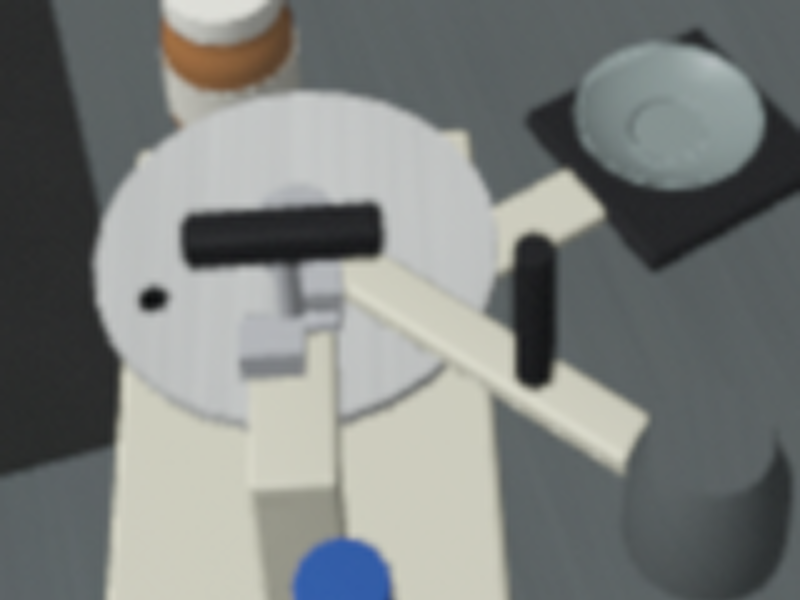

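View pics/scene_c1.png

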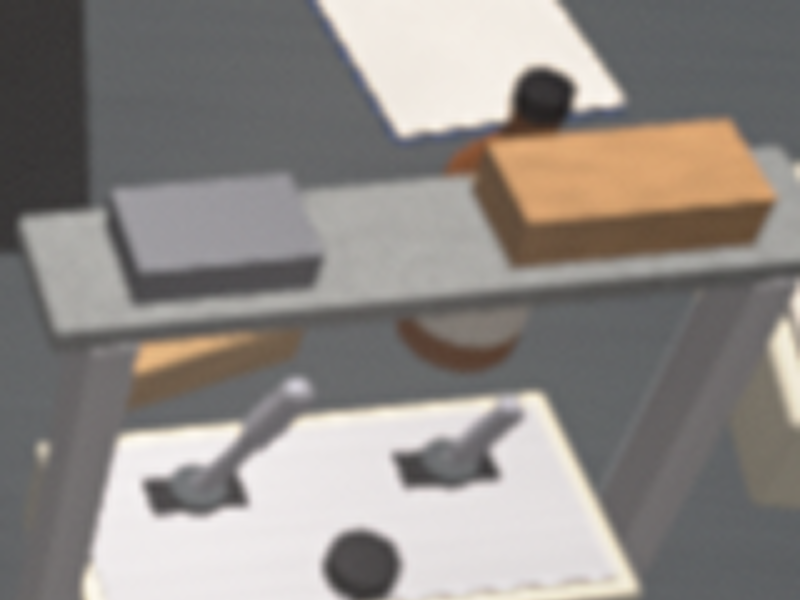

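View pics/side_c1.png

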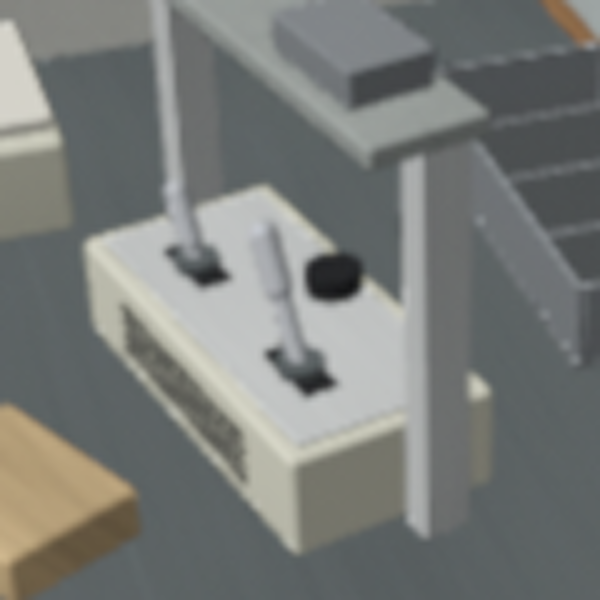

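```bash
python3 - <<'E'
from h import *
np.set_printoptions(precision=4,suppress=True)
S=lambda x,y,i=0:(180+x/5,170+y/5) if i==0 else (390+x/5,180+y/5)
D=lambda x,y,i=0:(225+x/5,300+y/5) if i==0 else (240+x/5,140+y/5)
for n,a,b in [("tee",S(325,125),D(283,237)),("hand_mid",S(231,277),D(535,312)),("handtop",S(220,230),D(535,241)),("tip",S(290,395,1),D(267,240,1)),("tpiv",S(200,487,1),D(300,362,1)),("spiv",S(450,460,1),D(195,262,1)),("shelfL_frontcorner?",S(22,216,1),(0,0))]:
    print(n,tri(a,b))
print("plate",plane('side',*D(296,259),.068),plane('scene',*S(437,268),.068))
print("tee ends side",plane('side',*D(190,235),.15),plane('side',*D(378,230),.15), plane('scene',*S(350,92),.15),plane('scene',*S(295,160),.15))
print("caps: cap scene",plane('scene',*S(440,243),.09))
print("shelf front corners top z.269", plane('scene',*S(20,218,1),.269),plane('scene',*S(780,150,1),.269),plane('scene',*S(55,338,1),.269))
for n in ['scene','side']:
    d=np.load(n+'0.npz');print(n,(d['d']>0).mean())
print("console top", plane('scene',*S(95,600,1),.07),plane('scene',*S(638,585,1),.07),plane('scene',*S(545,395,1),.07))
print("dish",plane('side',*D(670,110),.05),"jar",plane('side',*D(222,10),.085),"reag",plane('side',294,418,.17),"tallb",plane('side',219,163,.19),"slide top",[plane('side',u,v,.034) for u,v in [(218,236),(246,224),(267,239),(241,252)]])
E
```

```text
tee (array([ 0.4537, -0.2695,  0.1486]), np.float64(0.004542573886165005))
hand_mid (array([ 0.5369, -0.3052,  0.1144]), np.float64(0.00160309065690262))
handtop (array([ 0.5382, -0.3039,  0.1514]), np.float64(0.0003760289882791732))
tip (array([0.6174, 0.2594, 0.1376]), np.float64(0.0046456195974275746))
tpiv (array([0.6254, 0.2278, 0.0731]), np.float64(0.0028241510140601792))
spiv (array([0.5947, 0.3543, 0.0712]), np.float64(0.00395312560971203))
shelfL_frontcorner? (array([0.373 , 0.0911, 0.4492]), np.float64(0.6324864154140154))
plate [ 0.4673 -0.2206  0.068 ] [ 0.4746 -0.2104  0.068 ]
tee ends side [ 0.4238 -0.2617  0.15  ] [ 0.4874 -0.2806  0.15  ] [ 0.4251 -0.26    0.15  ] [ 0.4814 -0.2778  0.15  ]
caps: cap scene [ 0.4765 -0.2063  0.09  ]
shelf front corners top z.269 [0.6389 0.1172 0.269 ] [0.5625 0.455  0.269 ] [0.7072 0.1314 0.269 ]
scene 0.9961100260416667
side 0.9960807291666667
console top [0.6956 0.1755 0.07  ] [0.6607 0.4369 0.07  ] [0.5431 0.4106 0.07  ]
dish [ 0.6419 -0.1819  0.05  ] jar [ 0.4668 -0.0962  0.085 ] reag [ 0.4389 -0.4188  0.17  ] tallb [0.4356 0.3704 0.19  ] slide top [array([0.3927, 0.2443, 0.034 ]), array([0.4767, 0.275 , 0.034 ]), array([0.5191, 0.1868, 0.034 ]), array([0.4416, 0.1545, 0.034 ])]
```

```bash
cat >> h.py <<'E'
def Q(yawx,tilt=0):
    """tool pointing down, tool x at yaw (deg)"""
    a=np.radians(yawx);x=np.array([np.cos(a),np.sin(a),0]);z=np.array([0,0,-1.]);y=np.cross(z,x)
    return R.from_matrix(np.c_[x,y,z])
def plan(p,Rt,jaw,n=10,start=None,tipoff=0):
    """rows from current pose to TCP p, rot Rt in n equal steps; returns end"""
    if start is None:
        o=get_obs();start=(np.array(o['position']),R.from_quat(o['ee_rot']))
    p0,R0=start;dv=(R0.inv()*Rt).as_rotvec()/n
    rows=[];Rc=R0
    for i in range(n):
        s=Rc.inv().apply((np.asarray(p)-p0)/n)/.04
        rows.append(np.r_[s,np.degrees(dv)/8]); Rc=Rc*R.from_rotvec(dv)
    rows=np.array(rows)
    print("max",abs(rows).max(0).round(2),"step mm",np.linalg.norm(np.asarray(p)-p0)/n*1000)
    for k in range(0,n,10):
        print("; ".join(" ".join(f"{v:.2f}" for v in r)+f" {jaw}" for r in rows[k:k+10]))
    return np.asarray(p),Rt
def st():
    o=get_obs();r=R.from_quat(o['ee_rot']);M=r.as_matrix()
    print("t",round(o['clock'],2),"tcp",np.round(o['position'],4),"x",M[:,0].round(3),"y",M[:,1].round(3),"z",M[:,2].round(3),"yawx",np.degrees(np.arctan2(M[1,0],M[0,0])).round(1),"F",np.round(o['ft_force'],1),"g",round(o['grip_width'],3),"q",np.round(o['joint_pos'],2))
    return o
E
python3 - <<'E'
from h import *
s=plan([.46,.1,.35],Q(70),85,n=13)
s=plan([.455-.0,-.268,.30],Q(-17),85,n=10,start=s)
E
```

```text
max [1.03 0.7  0.09 0.   0.   0.85] step mm 41.23872775088227
-0.75 -0.70 -0.09 -0.00 0.00 0.85 85; -0.83 -0.60 -0.09 -0.00 0.00 0.85 85; -0.90 -0.50 -0.09 -0.00 0.00 0.85 85; -0.95 -0.39 -0.09 -0.00 0.00 0.85 85; -0.99 -0.28 -0.09 -0.00 0.00 0.85 85; -1.01 -0.16 -0.09 -0.00 0.00 0.85 85; -1.03 -0.04 -0.09 -0.00 0.00 0.85 85; -1.02 0.09 -0.09 -0.00 0.00 0.85 85; -1.01 0.21 -0.09 -0.00 0.00 0.85 85; -0.97 0.32 -0.09 -0.00 0.00 0.85 85
-0.93 0.44 -0.09 -0.00 0.00 0.85 85; -0.87 0.54 -0.09 -0.00 0.00 0.85 85; -0.80 0.64 -0.09 -0.00 0.00 0.85 85
max [0.87 0.92 0.12 0.   0.   1.09] step mm 37.14148623843693
-0.87 0.30 0.12 0.00 0.00 1.09 85; -0.81 0.43 0.12 0.00 0.00 1.09 85; -0.74 0.55 0.12 0.00 0.00 1.09 85; -0.65 0.65 0.12 0.00 0.00 1.09 85; -0.54 0.74 0.12 0.00 0.00 1.09 85; -0.42 0.82 0.12 0.00 0.00 1.09 85; -0.29 0.87 0.12 0.00 0.00 1.09 85; -0.16 0.91 0.12 0.00 0.00 1.09 85; -0.02 0.92 0.12 0.00 0.00 1.09 85; 0.12 0.91 0.12 0.00 0.00 1.09 85
```

```bash
python3 -m crank '-0.75 -0.7 -0.1 0 0 0.85 85; -0.83 -0.6 -0.1 0 0 0.85 85; -0.9 -0.5 -0.1 0 0 0.85 85; -0.95 -0.4 -0.1 0 0 0.85 85; -1 -0.28 -0.1 0 0 0.85 85; -1 -0.16 -0.1 0 0 0.85 85; -1 -0.04 -0.1 0 0 0.85 85; -1 0.1 -0.1 0 0 0.85 85; -1 0.2 -0.1 0 0 0.85 85; -0.97 0.32 -0.1 0 0 0.85 85' 30
python3 - <<'E'
from h import *
st()
s=plan([.455,-.268,.31],Q(-17),85,n=20)
E
```

```text
clock: 1.1
position: [0.4008, 0.1998, 0.3397]
ee_rot: [0.716, 0.698, -0.005, -0.0]
ft_force: [1.0, -0.2, 0.6]
grip_width: 0.994
t 1.1 tcp [0.4008 0.1998 0.3397] x [ 0.027  1.    -0.006] y [ 1.    -0.027 -0.007] z [-0.008 -0.006 -1.   ] yawx 88.5 F [ 1.  -0.2  0.6] g 0.994 q [-0.86 -0.09  0.28  1.85  0.03  1.39 -0.61]
max [0.58 0.59 0.04 0.   0.   0.66] step mm 23.59113698023067
-0.58 0.08 0.04 0.00 0.00 0.66 85; -0.57 0.14 0.04 0.00 0.00 0.66 85; -0.56 0.19 0.04 0.00 0.00 0.66 85; -0.54 0.24 0.04 0.00 0.00 0.66 85; -0.51 0.29 0.04 0.00 0.00 0.66 85; -0.48 0.33 0.04 0.00 0.00 0.66 85; -0.45 0.38 0.04 0.00 0.00 0.66 85; -0.42 0.42 0.04 0.00 0.00 0.66 85; -0.38 0.45 0.04 0.00 0.00 0.66 85; -0.33 0.49 0.04 0.00 0.00 0.66 85
-0.29 0.51 0.04 0.00 0.00 0.66 85; -0.24 0.54 0.04 0.00 0.00 0.66 85; -0.19 0.56 0.04 0.00 0.00 0.66 85; -0.14 0.57 0.04 0.00 0.00 0.66 85; -0.08 0.58 0.04 0.00 0.00 0.66 85; -0.03 0.59 0.04 0.00 0.00 0.66 85; 0.03 0.59 0.04 0.00 0.00 0.66 85; 0.08 0.58 0.04 0.00 0.00 0.66 85; 0.13 0.57 0.04 0.00 0.00 0.66 85; 0.19 0.56 0.04 0.00 0.00 0.66 85
```

```bash
python3 -m crank '-0.58 0.1 0 0 0 0.66 85; -0.58 0.15 0 0 0 0.66 85; -0.56 0.2 0 0 0 0.66 85; -0.54 0.25 0 0 0 0.66 85; -0.5 0.3 0 0 0 0.66 85; -0.48 0.33 0 0 0 0.66 85; -0.45 0.38 0 0 0 0.66 85; -0.42 0.42 0 0 0 0.66 85; -0.38 0.45 0 0 0 0.66 85; -0.33 0.5 0 0 0 0.66 85' 30
python3 -m crank '-0.3 0.5 0 0 0 0.66 85; -0.24 0.54 0 0 0 0.66 85; -0.2 0.56 0 0 0 0.66 85; -0.14 0.57 0 0 0 0.66 85; -0.08 0.58 0 0 0 0.66 85; -0.03 0.6 0 0 0 0.66 85; 0.03 0.6 0 0 0 0.66 85; 0.08 0.58 0 0 0 0.66 85; 0.13 0.57 0 0 0 0.66 85; 0.19 0.56 0 0 0 0.66 85' 30
python3 - <<'E'
from h import *
o=st()
p,d=camera('wrist');cv2.imwrite('pics/w1.png',p[:,:,::-1]);np.savez('w1.npz',p=p,d=d,pos=o['position'],q=o['ee_rot'])
s=plan([.455,-.268,.31],Q(-17),85,n=10)
E
```

```text
clock: 2.1
position: [0.4254, -0.0493, 0.3395]
ee_rot: [0.959, 0.284, -0.006, 0.001]
ft_force: [-0.2, 0.1, -0.0]
grip_width: 0.992
clock: 3.1
position: [0.4333, -0.295, 0.3388]
ee_rot: [0.982, -0.191, -0.006, 0.003]
ft_force: [0.8, 0.4, -0.2]
grip_width: 0.996
t 3.1 tcp [ 0.4333 -0.295   0.3388] x [ 0.927 -0.375 -0.01 ] y [-0.375 -0.927  0.008] z [-0.012 -0.004 -1.   ] yawx -22.0 F [ 0.8  0.4 -0.2] g 0.996 q [-0.27  0.1   0.84  1.7  -0.07  1.38 -1.37]
max [0.03 0.09 0.07 0.01 0.01 0.07] step mm 4.763709823375616
0.02 -0.09 0.07 0.01 0.01 -0.07 85; 0.02 -0.09 0.07 0.01 0.01 -0.07 85; 0.03 -0.09 0.07 0.01 0.01 -0.07 85; 0.03 -0.09 0.07 0.01 0.01 -0.07 85; 0.03 -0.09 0.07 0.01 0.01 -0.07 85; 0.03 -0.09 0.07 0.01 0.01 -0.07 85; 0.03 -0.09 0.07 0.01 0.01 -0.07 85; 0.03 -0.09 0.07 0.01 0.01 -0.07 85; 0.03 -0.09 0.07 0.01 0.01 -0.07 85; 0.03 -0.09 0.07 0.01 0.01 -0.07 85
```

View pics/w1.png

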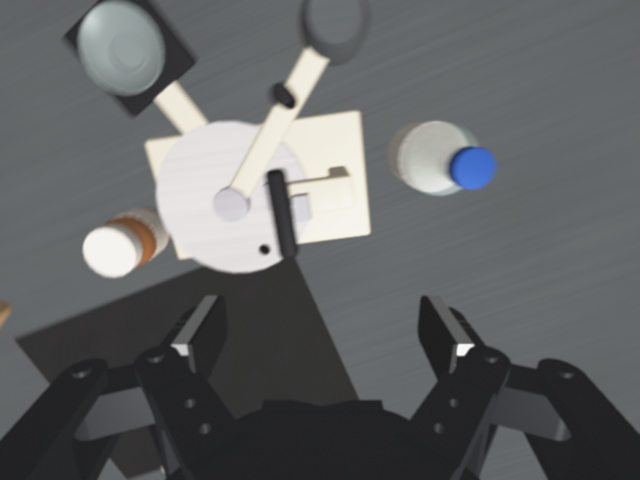

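```bash
cat >> h.py <<'E'
def wplane(f,u,v,z):
    m=camera_model('wrist');H=m['hand_eye']
    c=np.array([(u-m['cx'])/m['fx'],-(v-m['cy'])/m['fy'],-1.])
    r=R.from_quat(f['q']);d=r.apply(H[:3,:3]@c);o=np.array(f['pos'])+r.apply(H[:3,3])
    return (o+d*(z-o[2])/d[2]).round(4)
E
python3 - <<'E'
from h import *
f=np.load('w1.npz')
a,b=wplane(f,276,174,.159),wplane(f,289,256,.159)
print("bar",a,b,(a+b)/2,np.linalg.norm(a-b),np.degrees(np.arctan2(*(a-b)[[1,0]])))
print("handle",wplane(f,285,96,.153),"cap",wplane(f,232,204,.09),"plate",wplane(f,231,197,.068),"lamp",wplane(f,335,18,.105),"dish",wplane(f,122,47,.05),"reag cap",wplane(f,473,168,.17))
E
```

```text
bar [ 0.487  -0.2808  0.159 ] [ 0.4232 -0.2633  0.159 ] [ 0.4551  -0.27205  0.159  ] 0.06615655674232145 -15.33867340647382
handle [ 0.5343 -0.3085  0.153 ] cap [ 0.4713 -0.2171  0.09  ] plate [ 0.476  -0.2121  0.068 ] lamp [ 0.5771 -0.3657  0.105 ] dish [ 0.6434 -0.1758  0.05  ] reag cap [ 0.4391 -0.4142  0.17  ]
```

```bash
python3 - <<'E'
from h import *
st(); s=plan([.455,-.270,.24],Q(-16.5),50,n=10)
E
```

```text
t 3.15 tcp [ 0.4325 -0.2985  0.3388] x [ 0.923 -0.384 -0.009] y [-0.384 -0.923  0.01 ] z [-0.012 -0.006 -1.   ] yawx -22.6 F [-3.  -0.1 -0.6] g 0.997 q [-0.26  0.1   0.84  1.7  -0.07  1.38 -1.38]
max [0.03 0.09 0.25 0.01 0.01 0.08] step mm 10.530271717582254
0.03 -0.09 0.25 0.01 0.01 -0.08 50; 0.03 -0.09 0.25 0.01 0.01 -0.08 50; 0.03 -0.09 0.25 0.01 0.01 -0.08 50; 0.03 -0.09 0.25 0.01 0.01 -0.08 50; 0.03 -0.09 0.25 0.01 0.01 -0.08 50; 0.03 -0.09 0.25 0.01 0.01 -0.08 50; 0.03 -0.09 0.25 0.01 0.01 -0.08 50; 0.03 -0.09 0.25 0.01 0.01 -0.08 50; 0.03 -0.09 0.25 0.01 0.01 -0.08 50; 0.03 -0.08 0.25 0.01 0.01 -0.08 50
```

```bash
python3 -m crank '0.03 -0.1 0.25 0 0 -0.08 50; 0.03 -0.1 0.25 0 0 -0.08 50; 0.03 -0.1 0.25 0 0 -0.08 50; 0.03 -0.1 0.25 0 0 -0.08 50; 0.03 -0.1 0.25 0 0 -0.08 50; 0.03 -0.1 0.25 0 0 -0.08 50; 0.03 -0.1 0.25 0 0 -0.08 50; 0.03 -0.1 0.25 0 0 -0.08 50; 0.03 -0.1 0.25 0.1 0.1 -0.08 50; 0 0 0 0 0 0 50' 20
python3 - <<'E'
from h import *
o=st()
p,d=camera('wrist');cv2.imwrite('pics/w2.png',p[:,:,::-1]);np.savez('w2.npz',p=p,d=d,pos=o['position'],q=o['ee_rot'])
s=plan([.455,-.270,.203],Q(-16.5),50,n=10)
E
```

```text
clock: 4.15
position: [0.4552, -0.2625, 0.238]
ee_rot: [0.99, -0.138, 0.0, -0.003]
ft_force: [-1.5, -0.4, 0.5]
grip_width: 0.585
t 4.15 tcp [ 0.4552 -0.2625  0.238 ] x [ 0.962 -0.274 -0.   ] y [-0.274 -0.962 -0.007] z [ 0.002  0.006 -1.   ] yawx -15.9 F [-1.5 -0.4  0.5] g 0.585 q [-0.26  0.19  0.79  1.84 -0.16  1.17 -1.27]
max [0.   0.02 0.09 0.   0.   0.01] step mm 3.6398049486347284
0.00 0.02 0.09 -0.00 -0.00 0.01 50; 0.00 0.02 0.09 -0.00 -0.00 0.01 50; 0.00 0.02 0.09 -0.00 -0.00 0.01 50; 0.00 0.02 0.09 -0.00 -0.00 0.01 50; 0.00 0.02 0.09 -0.00 -0.00 0.01 50; 0.00 0.02 0.09 -0.00 -0.00 0.01 50; 0.00 0.02 0.09 -0.00 -0.00 0.01 50; 0.00 0.02 0.09 -0.00 -0.00 0.01 50; 0.00 0.02 0.09 -0.00 -0.00 0.01 50; 0.00 0.02 0.09 -0.00 -0.00 0.01 50
```

View pics/w2.png

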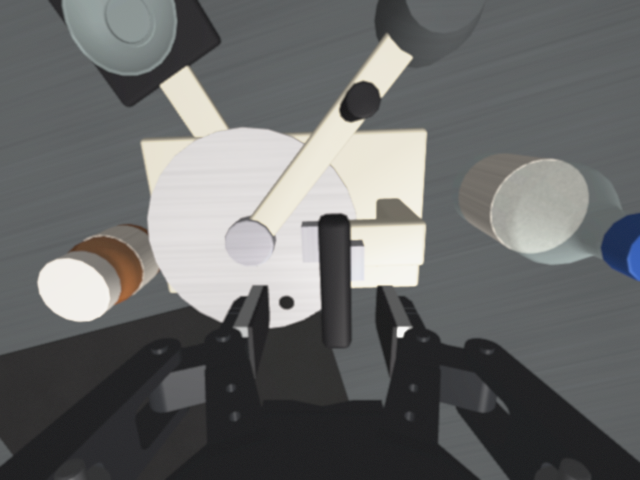

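```bash
python3 - <<'E'
from h import *
f=np.load('w2.npz')
a,b=wplane(f,334,216,.159),wplane(f,337,346,.159)
print("bar",a,b,(a+b)/2,np.linalg.norm(a-b),np.degrees(np.arctan2(*(a-b)[[1,0]])))
print("handle",wplane(f,362,97,.153),"cap",wplane(f,250,242,.09))
st();plan([.4545,-.2695,.203],Q(-15.9),50,n=8)
E
```

```text
bar [ 0.4919 -0.2778  0.159 ] [ 0.4232 -0.2607  0.159 ] [ 0.45755 -0.26925  0.159  ] 0.07079618633796596 -13.977357795429207
handle [ 0.5384 -0.3033  0.153 ] cap [ 0.4724 -0.2138  0.09  ]
t 4.2 tcp [ 0.4554 -0.2628  0.2387] x [ 0.962 -0.275  0.   ] y [-0.275 -0.962 -0.006] z [ 0.002  0.006 -1.   ] yawx -15.9 F [-1.  -0.2 -0.3] g 0.588 q [-0.26  0.19  0.79  1.84 -0.15  1.17 -1.27]
max [0.   0.02 0.11 0.01 0.   0.  ] step mm 4.538976861817513
0.00 0.02 0.11 -0.01 -0.00 -0.00 50; 0.00 0.02 0.11 -0.01 -0.00 -0.00 50; 0.00 0.02 0.11 -0.01 -0.00 -0.00 50; 0.00 0.02 0.11 -0.01 -0.00 -0.00 50; 0.00 0.02 0.11 -0.01 -0.00 -0.00 50; 0.00 0.02 0.11 -0.01 -0.00 -0.00 50; 0.00 0.02 0.11 -0.01 -0.00 -0.00 50; 0.00 0.02 0.11 -0.01 -0.00 -0.00 50
```

```bash
python3 -m crank '0 0.17 0 0 0 -0.05 45; 0.03 0 0.12 0 0 -0.05 45; 0 0 0.12 0 0 0 40; 0 0 0.12 0 0 0 40; 0 0 0.12 0 0 0 40; 0 0 0.12 0 0 0 40; 0 0 0.12 0 0 0 40; 0 0 0.12 0 0 0 40; 0 0 0.06 0 0 0 40; 0 0 0 0 0 0 40' 20
python3 - <<'E'
from h import *
st();plan([.456,-.2695,.203],Q(-15.2),50,n=1)
E
```

```text
clock: 5.2
position: [0.455, -0.271, 0.2004]
ee_rot: [0.991, -0.132, 0.001, -0.002]
ft_force: [0.9, 0.6, 0.2]
grip_width: 0.469
t 5.2 tcp [ 0.455  -0.271   0.2004] x [ 0.965 -0.261  0.001] y [-0.261 -0.965 -0.005] z [ 0.002  0.004 -1.   ] yawx -15.1 F [0.9 0.6 0.2] g 0.469 q [-0.23  0.25  0.78  1.87 -0.21  1.09 -1.2 ]
max [0.01 0.04 0.06 0.04 0.01 0.01] step mm 3.122896623431171
0.01 -0.04 -0.06 -0.04 -0.01 0.01 50
```

```bash
python3 -m crank '0 -0.03 -0.03 0 0 0 20; 0 0 0 0 0 0 14; 0 0 0 0 0 0 10; 0 0 0 0 0 0 10; 0 0 0 0 0 0 10; 0 0 0 0 0 0 10; 0 0 0 0 0 0 10; 0 0 0 0 0 0 10; 0 0 0 0 0 0 10; 0 0 0 0 0 0 10' 30
python3 - <<'E'
from h import *
st()
E
```

```text
clock: 6.2
position: [0.4555, -0.2693, 0.2021]
ee_rot: [0.991, -0.131, 0.001, -0.003]
ft_force: [-0.8, 1.0, -0.7]
grip_width: 0.185
t 6.2 tcp [ 0.4555 -0.2693  0.2021] x [ 0.966 -0.26   0.001] y [-0.26  -0.966 -0.005] z [ 0.003  0.005 -1.   ] yawx -15.0 F [-0.8  1.  -0.7] g 0.185 q [-0.23  0.25  0.78  1.87 -0.2   1.1  -1.21]
```

```bash
python3 -m crank '0 0 -0.08 0 0 0 10; 0 0 -0.08 0 0 0 10; 0 0 -0.08 0 0 0 10; 0 0 -0.08 0 0 0 10; 0 0 -0.08 0 0 0 10; 0 0 0 0 0 0 10; 0 0 0 0 0 0 10; 0 0 0 0 0 0 10; 0 0 0 0 0 0 10; 0 0 0 0 0 0 10' 30
python3 - <<'E'
from h import *
st()
E
```

```text
clock: 7.2
position: [0.4554, -0.2692, 0.2182]
ee_rot: [0.991, -0.131, 0.001, -0.002]
ft_force: [1.9, -1.4, -8.2]
grip_width: 0.184
t 7.2 tcp [ 0.4554 -0.2692  0.2182] x [ 0.966 -0.259  0.001] y [-0.259 -0.966 -0.004] z [ 0.002  0.004 -1.   ] yawx -15.0 F [ 1.9 -1.4 -8.2] g 0.184 q [-0.24  0.23  0.78  1.86 -0.18  1.13 -1.22]
```

```bash
python3 -m crank '0 0 0 0 0 -0.7 10; 0 0 0 0 0 -0.9 10; 0 0 0 0 0 -0.9 10; 0 0 0 0 0 -0.9 10; 0 0 0 0 0 -0.9 10; 0 0 0 0 0 -0.9 10; 0 0 0 0 0 -0.9 10; 0 0 0 0 0 -0.9 10; 0 0 0 0 0 -0.7 10; 0 0 0 0 0 0 10' 30
python3 - <<'E'
from h import *
print(st()['torque'])
E
```

```text
clock: 8.2
position: [0.4553, -0.2687, 0.2173]
ee_rot: [0.91, 0.414, 0.002, -0.002]
ft_force: [2.7, -0.7, -7.4]
grip_width: 0.184
t 8.2 tcp [ 0.4553 -0.2687  0.2173] x [0.658 0.753 0.005] y [ 0.753 -0.658 -0.003] z [ 0.001  0.006 -1.   ] yawx 48.9 F [ 2.7 -0.7 -7.4] g 0.184 q [-0.11  0.21  0.63  1.85 -0.14  1.13 -0.15]
[-0.2093171  -0.63896754  0.05377897]
```

```bash
python3 -m crank '0 0 0.06 0 0 -0.3 10; 0 0 0 0 0 0 10; 0 0 0 0 0 0 25; 0 0 0 0 0 0 40; 0 0 0 0 0 0 50; 0 0 0 0 0 0 50; 0 0 -0.3 0 0 0 50; 0 0 -0.6 0 0 0 50; 0 0 -0.7 0 0 0 50; 0 0 -0.4 0 0 0 50' 20
python3 - <<'E'
from h import *
o=st()
p,d=camera('wrist');cv2.imwrite('pics/w3.png',p[:,:,::-1]);np.savez('w3.npz',p=p,d=d,pos=o['position'],q=o['ee_rot'])
p,d=camera('side');cv2.imwrite('pics/s3.png',cv2.resize(p[300:430,225:385,::-1],None,fx=4,fy=4))
E
```

```text
clock: 9.2
position: [0.4541, -0.2699, 0.2999]
ee_rot: [0.905, 0.425, 0.001, -0.003]
ft_force: [0.6, 0.2, 0.0]
grip_width: 0.585
t 9.2 tcp [ 0.4541 -0.2699  0.2999] x [0.638 0.77  0.004] y [ 0.77  -0.638 -0.005] z [-0.001  0.006 -1.   ] yawx 50.3 F [0.6 0.2 0. ] g 0.585 q [-0.13  0.13  0.64  1.75 -0.08  1.3  -0.17]
```

View pics/w3.png

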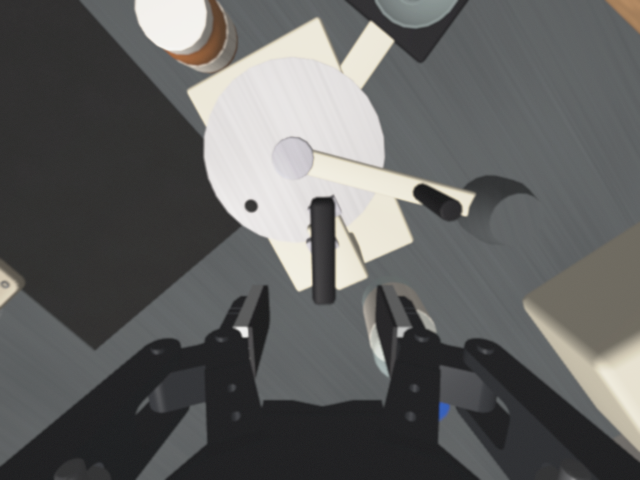

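View pics/s3.png

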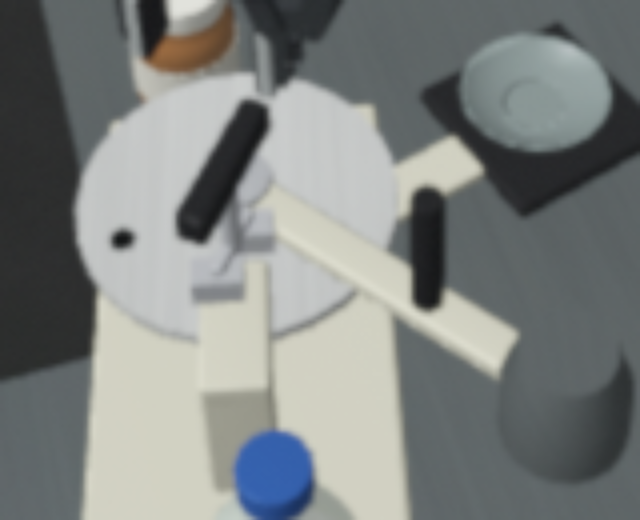

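```bash
python3 - <<'E'
from h import *
f=np.load('w3.npz')
h=wplane(f,452,209,.153);c=wplane(f,293,158,.09);print(h,c,wplane(f,293,150,.068), "bar",wplane(f,322,203,.172),wplane(f,324,300,.172))
print("arm bearing",np.degrees(np.arctan2(h[1]-c[1],h[0]-c[0])),np.linalg.norm((h-c)[:2]))
st()
s=plan([.5375,-.3045,.28],Q(-57),45,n=14)
E
```

```text
[ 0.5384 -0.3035  0.153 ] [ 0.4709 -0.2104  0.09  ] [ 0.4729 -0.2052  0.068 ] bar [ 0.4765 -0.2419  0.172 ] [ 0.4356 -0.2935  0.172 ]
arm bearing -54.05687966642444 0.11499504337144274
t 9.3 tcp [ 0.4547 -0.2701  0.3003] x [0.638 0.77  0.005] y [ 0.77  -0.638 -0.003] z [ 0.001  0.006 -1.   ] yawx 50.4 F [-1.2  0.   0.2] g 0.588 q [-0.13  0.12  0.64  1.75 -0.08  1.29 -0.16]
max [0.16 0.15 0.04 0.   0.   0.96] step mm 6.5680111738994205
0.05 0.15 0.04 -0.00 -0.00 0.96 45; 0.07 0.15 0.04 -0.00 -0.00 0.96 45; 0.09 0.14 0.04 -0.00 -0.00 0.96 45; 0.10 0.12 0.04 -0.00 -0.00 0.96 45; 0.12 0.11 0.04 -0.00 -0.00 0.96 45; 0.13 0.09 0.04 -0.00 -0.00 0.96 45; 0.14 0.07 0.04 -0.00 -0.00 0.96 45; 0.15 0.05 0.04 -0.00 -0.00 0.96 45; 0.16 0.03 0.04 -0.00 -0.00 0.96 45; 0.16 0.01 0.04 -0.00 -0.00 0.96 45
0.16 -0.01 0.04 -0.00 -0.00 0.96 45; 0.16 -0.03 0.04 -0.00 -0.00 0.96 45; 0.15 -0.05 0.04 -0.00 -0.00 0.96 45; 0.14 -0.07 0.04 -0.00 -0.00 0.96 45
```

```bash
python3 -m crank '0.05 0.15 0.04 0 0 0.96 45; 0.07 0.15 0.04 0 0 0.96 45; 0.09 0.14 0.04 0 0 0.96 45; 0.1 0.12 0.04 0 0 0.96 45; 0.12 0.11 0.04 0 0 0.96 45; 0.13 0.09 0.04 0 0 0.96 45; 0.14 0.07 0.04 0 0 0.96 45; 0.15 0.05 0.04 0 0 0.96 45; 0.16 0.03 0.04 0 0 0.96 45; 0.16 0.01 0.04 0 0 0.96 45' 20
python3 - <<'E'
from h import *
st()
s=plan([.538,-.304,.25],Q(-55),45,n=9)
E
```

```text
clock: 10.3
position: [0.5137, -0.2959, 0.2828]
ee_rot: [0.967, -0.255, -0.001, -0.004]
ft_force: [-0.3, -0.8, -0.2]
grip_width: 0.53
t 10.3 tcp [ 0.5137 -0.2959  0.2828] x [ 0.87  -0.493 -0.005] y [-0.493 -0.87  -0.006] z [-0.001  0.008 -1.   ] yawx -29.6 F [-0.3 -0.8 -0.2] g 0.53 q [-0.19  0.34  0.8   1.61 -0.26  1.3  -1.43]
max [0.07 0.04 0.09 0.   0.   0.35] step mm 4.623698456925595
0.07 -0.01 0.09 -0.00 0.00 0.35 45; 0.07 -0.02 0.09 -0.00 0.00 0.35 45; 0.07 -0.02 0.09 -0.00 0.00 0.35 45; 0.07 -0.02 0.09 -0.00 0.00 0.35 45; 0.07 -0.03 0.09 -0.00 0.00 0.35 45; 0.06 -0.03 0.09 -0.00 0.00 0.35 45; 0.06 -0.03 0.09 -0.00 0.00 0.35 45; 0.06 -0.04 0.09 -0.00 0.00 0.35 45; 0.06 -0.04 0.09 -0.00 0.00 0.35 45
```

```bash
python3 -m crank '0.07 -0.02 0.09 0 0 0.35 45; 0.07 -0.02 0.09 0 0 0.35 45; 0.07 -0.02 0.09 0 0 0.35 45; 0.07 -0.03 0.09 0 0 0.35 45; 0.07 -0.03 0.09 0 0 0.35 45; 0.06 -0.03 0.09 0 0 0.35 45; 0.06 -0.03 0.09 0 0 0.35 45; 0.06 -0.04 0.09 0 0 0.3 45; 0.04 -0.04 0.05 0 0 0.1 45; 0 0 0 0 0 0 45' 20
python3 - <<'E'
from h import *
o=st()
p,d=camera('wrist');cv2.imwrite('pics/w4.png',p[:,:,::-1]);np.savez('w4.npz',p=p,d=d,pos=o['position'],q=o['ee_rot'])
s=plan([.538,-.304,.191],Q(-55),45,n=9)
E
```

```text
clock: 11.3
position: [0.5378, -0.3017, 0.2469]
ee_rot: [0.892, -0.451, -0.006, -0.002]
ft_force: [0.1, -0.0, -0.6]
grip_width: 0.527
t 11.3 tcp [ 0.5378 -0.3017  0.2469] x [ 0.592 -0.806 -0.012] y [-0.806 -0.593  0.002] z [-0.009  0.009 -1.   ] yawx -53.7 F [ 0.1 -0.  -0.6] g 0.527 q [-0.2   0.46  0.86  1.59 -0.36  1.27 -1.8 ]
max [0.01 0.   0.16 0.   0.01 0.02] step mm 6.228355251330106
0.01 0.00 0.16 0.00 0.01 0.02 45; 0.01 0.00 0.16 0.00 0.01 0.02 45; 0.01 0.00 0.16 0.00 0.01 0.02 45; 0.01 0.00 0.16 0.00 0.01 0.02 45; 0.01 0.00 0.16 0.00 0.01 0.02 45; 0.01 0.00 0.16 0.00 0.01 0.02 45; 0.01 0.00 0.16 0.00 0.01 0.02 45; 0.01 0.00 0.16 0.00 0.01 0.02 45; 0.01 0.00 0.16 0.00 0.01 0.02 45
```

View pics/w4.png

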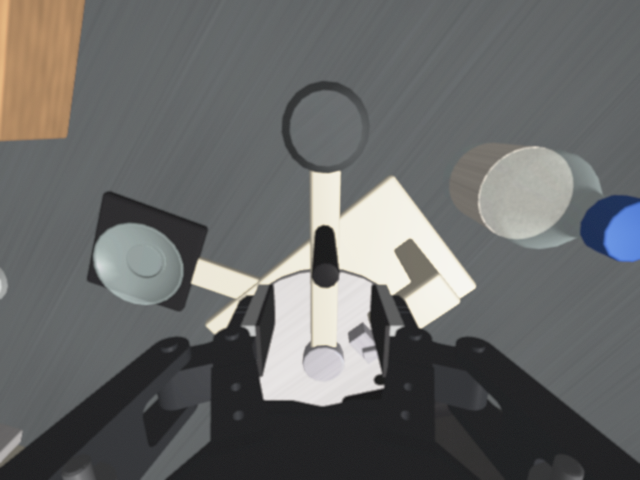

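```bash
python3 - <<'E'
from h import *
f=np.load('w4.npz')
print(wplane(f,326,275,.153),wplane(f,323,362,.09))
E
python3 -m crank '0.05 0.03 0.13 0 0.03 0.1 45; 0 0.02 0.16 0 0 0 45; 0 0 0.16 0 0 0 45; 0 0 0.16 0 0 0 45; 0 0 0.16 0 0 0 45; 0 0 0.16 0 0 0 45; 0 0 0.16 0 0 0 45; 0 0 0.16 0 0 0 45; 0 0 0.08 0 0 0 45; 0 0 0 0 0 0 40' 20
python3 - <<'E'
from h import *
o=st()
E
```

```text
[ 0.5371 -0.304   0.153 ] [ 0.474  -0.2163  0.09  ]
clock: 12.35
position: [0.5361, -0.3044, 0.1887]
ee_rot: [0.889, -0.457, -0.004, -0.001]
ft_force: [0.1, 0.0, -1.3]
grip_width: 0.473
t 12.35 tcp [ 0.5361 -0.3044  0.1887] x [ 0.582 -0.813 -0.008] y [-0.813 -0.582  0.002] z [-0.006  0.006 -1.   ] yawx -54.4 F [ 0.1  0.  -1.3] g 0.473 q [-0.18  0.52  0.83  1.65 -0.41  1.16 -1.77]
```

```bash
python3 -m crank '0 0 0 0 0 0 20; 0 0 0 0 0 0 10; 0 0 0 0 0 0 10; 0 0 0 0 0 0 10; 0 0 0 0 0 0 10; 0 0 0 0 0 0 10; 0 0 0 0 0 0 10; -0.01 -0.17 0 0 0 -0.43 10; -0.01 -0.17 0 0 0 -0.43 10; -0.01 -0.17 0 0 0 -0.43 10' 25
python3 - <<'E'
from h import *
o=st()
E
```

```text
clock: 13.35
position: [0.5509, -0.2919, 0.189]
ee_rot: [0.927, -0.375, -0.003, -0.001]
ft_force: [1.9, -2.0, -3.2]
grip_width: 0.179
t 13.35 tcp [ 0.5509 -0.2919  0.189 ] x [ 0.719 -0.695 -0.007] y [-0.695 -0.719  0.001] z [-0.006  0.004 -1.   ] yawx -44.0 F [ 1.9 -2.  -3.2] g 0.179 q [-0.17  0.52  0.78  1.63 -0.39  1.16 -1.64]
```

```bash
python3 -m crank '-0.02 -0.3 0 0 0 -0.75 10; -0.02 -0.3 0 0 0 -0.75 10; -0.02 -0.3 0 0 0 -0.75 10; -0.02 -0.3 0 0 0 -0.75 10; -0.02 -0.3 0 0 0 -0.75 10; -0.02 -0.3 0 0 0 -0.75 10; -0.02 -0.3 0 0 0 -0.75 10; -0.02 -0.3 0 0 0 -0.75 10; 0 0 0 0 0 0 10; 0 0 0 0 0 0 10' 25
python3 - <<'E'
from h import *
o=st();p=o['position'][:2]-np.array([.472,-.210]);print(np.linalg.norm(p),np.degrees(np.arctan2(p[1],p[0])))
E
```

```text
clock: 14.35
position: [0.5836, -0.2051, 0.1891]
ee_rot: [0.999, 0.048, 0.001, 0.002]
ft_force: [2.8, -2.6, -4.1]
grip_width: 0.181
t 14.35 tcp [ 0.5836 -0.2051  0.1891] x [0.995 0.096 0.001] y [ 0.096 -0.995  0.004] z [ 0.002 -0.004 -1.   ] yawx 5.5 F [ 2.8 -2.6 -4.1] g 0.181 q [-0.19  0.45  0.59  1.65 -0.26  1.13 -1.01]
0.11169906572712257 2.519207589477236
```

```bash
python3 -m crank '-0.01 -0.15 0 0 0 -0.35 10; -0.01 -0.15 0 0 0 -0.35 10; -0.01 -0.15 0 0 0 -0.3 10; -0.01 -0.1 0 0 0 -0.2 10; 0 -0.08 0 0 0 0 10; 0 -0.08 0 0 0 0 10; 0 -0.08 0 0 0 0 10; 0 -0.08 0 0 0 0 10; 0 -0.08 0 0 0 0 10; 0 0 0 0 0 0 10' 25
python3 - <<'E'
from h import *
o=st();p=o['position'][:2]-np.array([.472,-.210]);print(np.linalg.norm(p),np.degrees(np.arctan2(p[1],p[0])))
E
```

```text
clock: 15.35
position: [0.5788, -0.1811, 0.1891]
ee_rot: [0.993, 0.115, 0.008, 0.011]
ft_force: [2.1, 4.8, -2.9]
grip_width: 0.178
t 15.35 tcp [ 0.5788 -0.1811  0.1891] x [0.973 0.229 0.013] y [ 0.228 -0.973  0.023] z [ 0.018 -0.02  -1.   ] yawx 13.2 F [ 2.1  4.8 -2.9] g 0.178 q [-0.23  0.4   0.56  1.69 -0.22  1.09 -0.94]
0.11066556396556462 15.122248713260404
```

```bash
python3 - <<'E'
from h import *
o=st()
p,d=camera('wrist');cv2.imwrite('pics/w5.png',p[:,:,::-1]);np.savez('w5.npz',p=p,d=d,pos=o['position'],q=o['ee_rot'])
p,d=camera('side');cv2.imwrite('pics/s5.png',cv2.resize(p[280:430,225:425,::-1],None,fx=4,fy=4))
p,d=camera('scene');cv2.imwrite('pics/c5.png',cv2.resize(p[170:310,180:340,::-1],None,fx=4,fy=4))
E
```

```text
t 15.35 tcp [ 0.5788 -0.1811  0.1891] x [0.973 0.229 0.013] y [ 0.228 -0.973  0.023] z [ 0.018 -0.02  -1.   ] yawx 13.2 F [ 2.1  4.8 -2.9] g 0.178 q [-0.23  0.4   0.56  1.69 -0.22  1.09 -0.94]
```

View pics/w5.png

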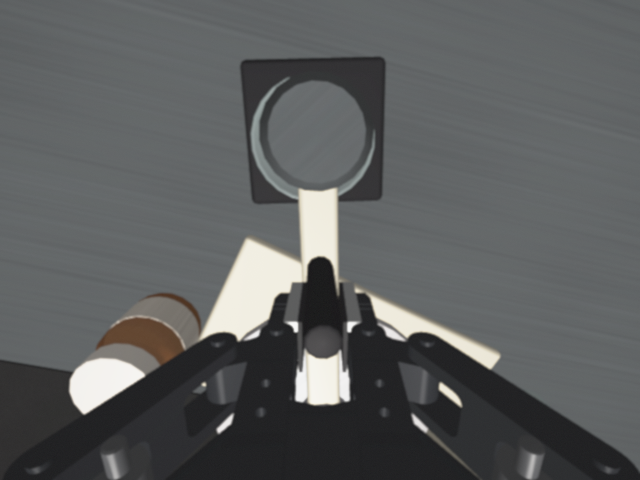

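View pics/s5.png

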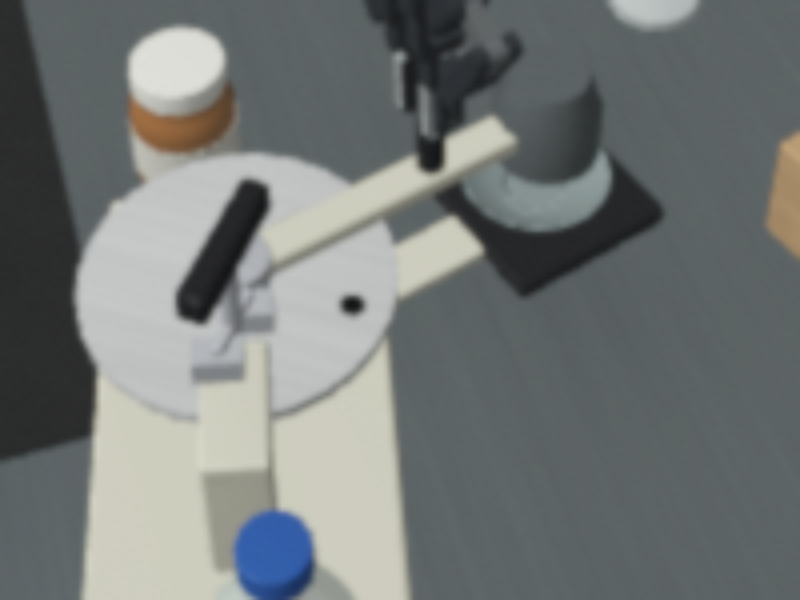

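View pics/c5.png

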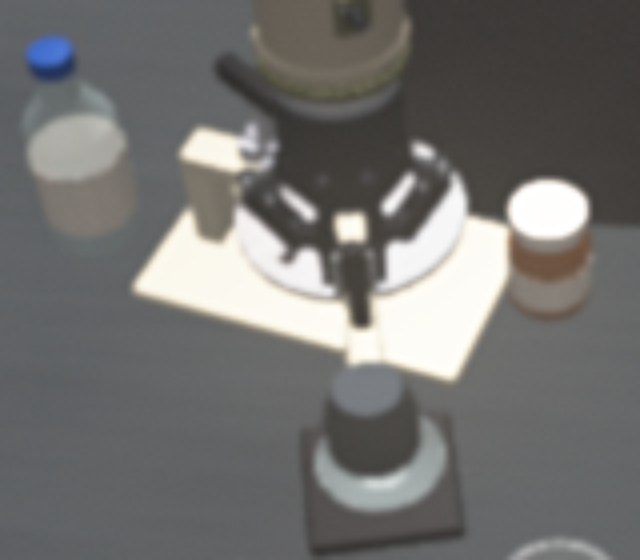

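```bash
python3 -m crank '0 -0.1 0 0 0 -0.1 10; 0 -0.15 0 0 0 0 10; 0 -0.2 0 0 0 0 10; 0 -0.2 0 0 0 0 10; 0 -0.2 0 0 0 0 10; 0 -0.2 0 0 0 0 10; 0 -0.2 0 0 0 0 10; 0 -0.2 0 0 0 0 10; 0 -0.2 0 0 0 0 10; 0 -0.2 0 0 0 0 10' 25
python3 - <<'E'
from h import *
o=st();p=o['position'][:2]-np.array([.472,-.210]);print(np.linalg.norm(p),np.degrees(np.arctan2(p[1],p[0])))
E
```

```text
clock: 16.5
position: [0.5727, -0.1755, 0.1904]
ee_rot: [0.993, 0.092, 0.032, 0.062]
ft_force: [27.4, -32.1, -26.2]
grip_width: 0.179
t 16.5 tcp [ 0.5727 -0.1755  0.1904] x [0.981 0.188 0.053] y [ 0.18  -0.975  0.129] z [ 0.076 -0.117 -0.99 ] yawx 10.8 F [ 27.4 -32.1 -26.2] g 0.179 q [-0.32  0.34  0.6   1.78 -0.11  0.98 -1.09]
0.10649784573582588 18.925892478712505
```

```bash
python3 -m crank '0 0 0 0 0 0 10; 0 0 0 0 0 0 20; 0 0 0 0 0 0 45; 0 0 0 0 0 0 45; 0 0 0 0 0 0 45; 0 0 -0.3 0 0 0 45; 0 0 -0.6 0 0 0 45; 0 0 -0.7 0 0 0 45; 0 0 -0.7 0 0 0 45; 0 0 0 0 0 0 45' 20
python3 - <<'E'
from h import *
o=st()
p,d=camera('side');cv2.imwrite('pics/s6.png',cv2.resize(p[280:430,225:425,::-1],None,fx=4,fy=4))
p,d=camera('wrist');cv2.imwrite('pics/w6.png',p[:,:,::-1]);np.savez('w6.npz',p=p,d=d,pos=o['position'],q=o['ee_rot'])
plan([.456,-.269,.30],Q(50),50,n=10)
E
```

```text
clock: 17.5
position: [0.5645, -0.1668, 0.2886]
ee_rot: [0.993, 0.089, 0.033, 0.063]
ft_force: [0.4, -0.5, 0.1]
grip_width: 0.529
t 17.5 tcp [ 0.5645 -0.1668  0.2886] x [0.982 0.182 0.053] y [ 0.173 -0.976  0.131] z [ 0.076 -0.119 -0.99 ] yawx 10.5 F [ 0.4 -0.5  0.1] g 0.529 q [-0.38  0.22  0.63  1.69 -0.03  1.17 -1.15]
max [0.37 0.21 0.04 0.1  0.   0.5 ] step mm 14.920907936911314
-0.31 0.21 -0.03 0.10 -0.00 -0.50 50; -0.32 0.19 -0.03 0.10 -0.00 -0.50 50; -0.33 0.16 -0.03 0.10 -0.00 -0.50 50; -0.34 0.14 -0.03 0.10 -0.00 -0.50 50; -0.35 0.11 -0.03 0.10 -0.00 -0.50 50; -0.36 0.09 -0.04 0.10 -0.00 -0.50 50; -0.37 0.06 -0.04 0.10 -0.00 -0.50 50; -0.37 0.04 -0.04 0.10 -0.00 -0.50 50; -0.37 0.01 -0.04 0.10 -0.00 -0.50 50; -0.37 -0.02 -0.04 0.10 -0.00 -0.50 50
```

View pics/s6.png

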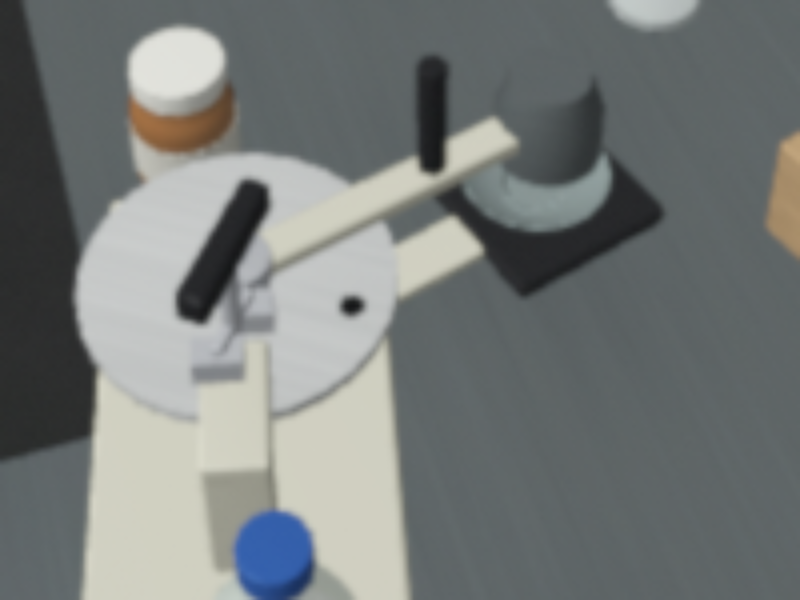

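View pics/w6.png

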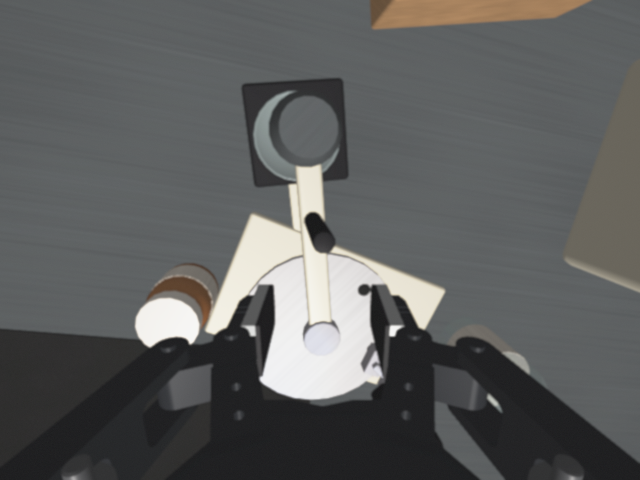

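```bash
python3 -m crank '-0.31 0.21 -0.05 0.1 0 -0.5 50; -0.32 0.19 -0.05 0.1 0 -0.5 50; -0.33 0.16 -0.05 0.1 0 -0.5 50; -0.34 0.14 -0.03 0.1 0 -0.5 50; -0.35 0.11 -0.03 0.1 0 -0.5 50; -0.36 0.1 -0.03 0.1 0 -0.5 50; -0.37 0.06 -0.03 0.1 0 -0.5 50; -0.37 0.04 -0.03 0.1 0 -0.5 50; -0.37 0.01 -0.03 0.1 0 -0.5 50; -0.3 0 -0.03 0 0 -0.4 50' 20
python3 - <<'E'
from h import *
o=st()
p,d=camera('wrist');cv2.imwrite('pics/w7.png',p[:,:,::-1]);np.savez('w7.npz',p=p,d=d,pos=o['position'],q=o['ee_rot'])
plan([.4555,-.2690,.216],Q(50.5),50,n=9)
E
```

```text
clock: 18.6
position: [0.4534, -0.2697, 0.2937]
ee_rot: [0.902, 0.433, -0.003, 0.001]
ft_force: [0.3, 0.7, -0.1]
grip_width: 0.586
t 18.6 tcp [ 0.4534 -0.2697  0.2937] x [ 0.626  0.78  -0.006] y [ 0.78  -0.626 -0.001] z [-0.005 -0.004 -1.   ] yawx 51.3 F [ 0.3  0.7 -0.1] g 0.586 q [-0.15  0.13  0.65  1.76 -0.07  1.28 -0.15]
max [0.01 0.   0.22 0.   0.01 0.01] step mm 8.666339839196894
0.01 0.00 0.22 -0.00 0.01 0.01 50; 0.01 0.00 0.22 -0.00 0.01 0.01 50; 0.01 0.00 0.22 -0.00 0.01 0.01 50; 0.01 0.00 0.22 -0.00 0.01 0.01 50; 0.01 0.00 0.22 -0.00 0.01 0.01 50; 0.01 0.00 0.22 -0.00 0.01 0.01 50; 0.01 0.00 0.22 -0.00 0.01 0.01 50; 0.01 0.00 0.22 -0.00 0.01 0.01 50; 0.01 0.00 0.22 -0.00 0.01 0.01 50
```

View pics/w7.png

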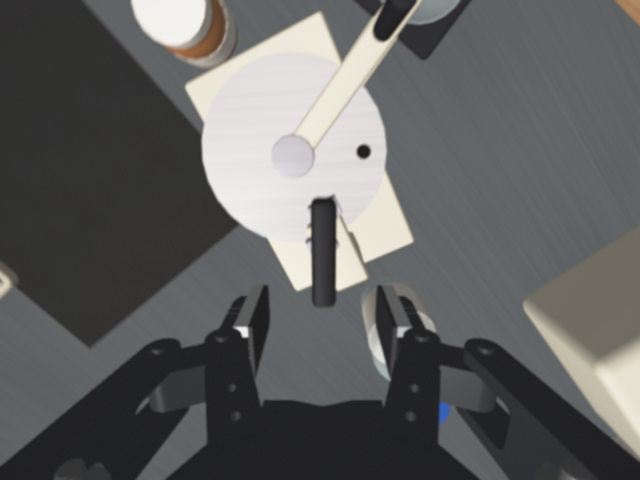

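```bash
python3 -m crank '0.02 0 0.22 0 0.03 0 45; 0.02 0 0.22 0 0 0 45; 0 0 0.22 0 0 0 45; 0 0 0.22 0 0 0 45; 0 0 0.22 0 0 0 45; 0 0 0.22 0 0 0 45; 0 0 0.22 0 0 0 45; 0 0 0.22 0 0 0 45; 0 0 0.1 0 0 0 45; 0 0 0 0 0 0 45' 30
python3 - <<'E'
from h import *
o=st()
E
python3 -m crank '0 0 0 0 0 0 25; 0 0 0 0 0 0 10; 0 0 0 0 0 0 10; 0 0 0 0 0 0 10; 0 0 0 0 0 0 10; 0 0 0 0 0 0 10; 0 0 0 0 0 0 10; 0 0 0 0 0 0 10; 0 0 0 0 0 0 10; 0 0 0 0 0 0 10' 30
python3 - <<'E'
from h import *
o=st()
E
```

```text
clock: 19.65
position: [0.453, -0.2673, 0.2096]
ee_rot: [0.902, 0.432, -0.003, -0.002]
ft_force: [0.1, 0.5, -0.7]
grip_width: 0.529
t 19.65 tcp [ 0.453  -0.2673  0.2096] x [ 0.627  0.779 -0.004] y [ 0.779 -0.627 -0.006] z [-0.007  0.    -1.   ] yawx 51.1 F [ 0.1  0.5 -0.7] g 0.529 q [-0.12  0.22  0.64  1.87 -0.14  1.11 -0.11]
clock: 20.65
position: [0.4545, -0.2686, 0.2105]
ee_rot: [0.902, 0.432, -0.002, 0.001]
ft_force: [3.3, -2.5, -5.6]
grip_width: 0.184
t 20.65 tcp [ 0.4545 -0.2686  0.2105] x [ 0.628  0.779 -0.004] y [ 0.779 -0.628  0.   ] z [-0.002 -0.003 -1.   ] yawx 51.1 F [ 3.3 -2.5 -5.6] g 0.184 q [-0.12  0.21  0.64  1.86 -0.14  1.11 -0.11]
```

```bash
python3 -m crank '0 0 -0.06 0 0 0.3 10; 0 0 -0.02 0 0 0.8 10; 0 0 0 0 0 0.95 10; 0 0 0 0 0 0.95 10; 0 0 0 0 0 0.95 10; 0 0 0 0 0 0.95 10; 0 0 0 0 0 0.95 10; 0 0 0 0 0 0.95 10; 0 0 0 0 0 0.95 10; 0 0 0 0 0 0.5 10' 30
python3 - <<'E'
from h import *
o=st();print(o['torque'])
E
```

```text
clock: 21.65
position: [0.4548, -0.268, 0.2128]
ee_rot: [0.988, -0.152, -0.0, 0.002]
ft_force: [2.5, -3.6, -8.1]
grip_width: 0.186
t 21.65 tcp [ 0.4548 -0.268   0.2128] x [ 0.954 -0.3   -0.   ] y [-0.3   -0.954  0.003] z [-0.001 -0.003 -1.   ] yawx -17.5 F [ 2.5 -3.6 -8.1] g 0.186 q [-0.26  0.24  0.81  1.87 -0.19  1.12 -1.26]
[-0.5451133  -0.60661522  1.03840274]
```

```bash
python3 -m crank '0 0 0.03 0 0 -0.15 10; 0 0 0.1 0 0 -0.1 10; 0 0 0.1 0 0 0 10; 0 0 0.1 0 0 0 10; 0 0 0.05 0 0 0 10; 0 0 0.05 0 0 0 10; 0 0 0 0 0 0 10; 0 0 0 0 0 0 30; 0 0 0 0 0 0 45; 0 0 0 0 0 0 45' 20
python3 - <<'E'
from h import *
o=st()
E
python3 -m crank '0 0 0 0 0 0 45; 0 0 0 0 0 0 45; 0 0 -0.3 0 0 0 45; 0 0 -0.6 0 0 0 45; 0 0 -0.8 0 0 0 45; 0 0 -0.8 0 0 0 45; 0 0 -0.5 0 0 0 45; 0 0 0 0 0 0 45; 0 0 0 0 0 0 45; 0 0 0 0 0 0 45' 20
python3 - <<'E'
from h import *
o=st()
p,d=camera('wrist');cv2.imwrite('pics/w8.png',p[:,:,::-1]);np.savez('w8.npz',p=p,d=d,pos=o['position'],q=o['ee_rot'])
p,d=camera('side');cv2.imwrite('pics/s8.png',cv2.resize(p[280:430,225:425,::-1],None,fx=4,fy=4));np.savez('side8.npz',p=p,d=d)
E
```

```text
clock: 22.65
position: [0.4552, -0.2689, 0.1979]
ee_rot: [0.992, -0.13, 0.001, 0.0]
ft_force: [0.7, -0.7, 0.9]
grip_width: 0.526
t 22.65 tcp [ 0.4552 -0.2689  0.1979] x [ 0.966 -0.258  0.001] y [-0.258 -0.966  0.   ] z [ 0.001 -0.001 -1.   ] yawx -14.9 F [ 0.7 -0.7  0.9] g 0.526 q [-0.25  0.26  0.79  1.88 -0.21  1.09 -1.2 ]
clock: 23.65
position: [0.4543, -0.2695, 0.3264]
ee_rot: [0.991, -0.131, 0.001, 0.001]
ft_force: [-0.3, -0.1, -0.0]
grip_width: 0.525
t 23.65 tcp [ 0.4543 -0.2695  0.3264] x [ 0.966 -0.26   0.002] y [-0.26  -0.966  0.001] z [ 0.002 -0.001 -1.   ] yawx -15.1 F [-0.3 -0.1 -0. ] g 0.525 q [-0.31  0.11  0.82  1.72 -0.08  1.34 -1.3 ]
```

View pics/w8.png

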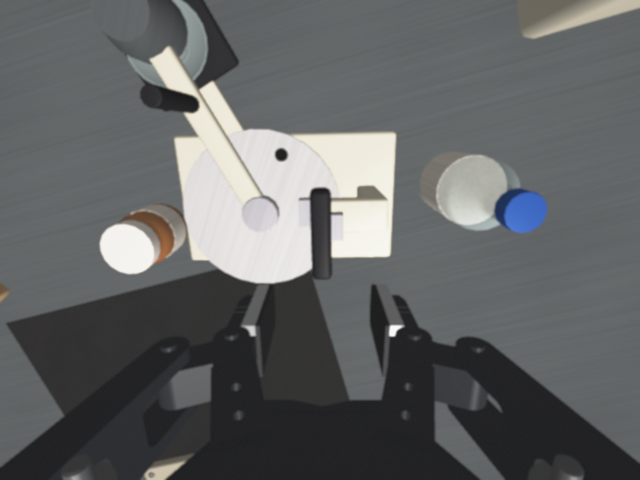

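View pics/s8.png

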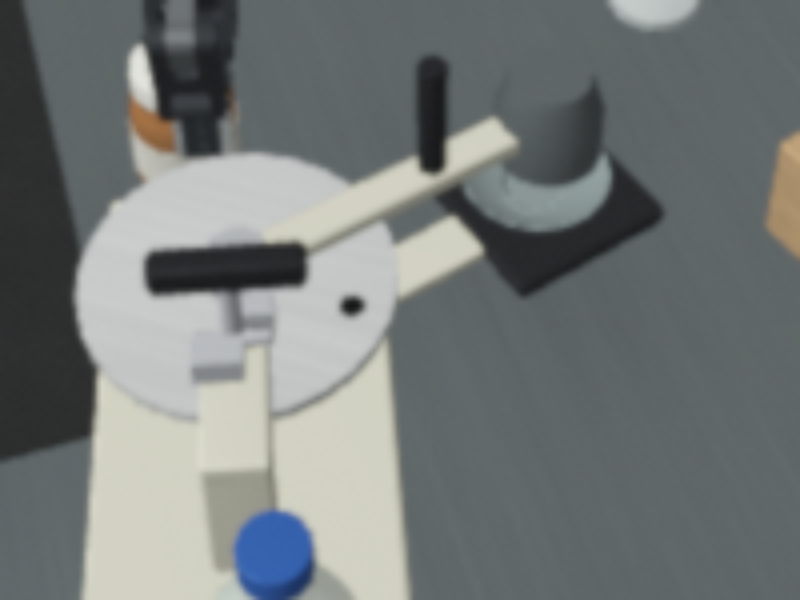

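```bash
python3 - <<'E'
from h import *
for f in ['side0.npz','side8.npz']:
    z=np.load(f);p=z['p'][338:358,258:305].astype(int);d=z['d'][338:358,258:305]
    m=p.max(2)<60
    ys,xs=np.nonzero(m);print(f,m.sum(),xs.mean()+258,ys.mean()+338,xs.min(),xs.max(),ys.min(),ys.max(),np.median(d[m]))
    # 3D height of the bar's pixels by depth
    M=camera_model('side');q=[];
    for y,x in zip(ys,xs):
        o,dr=ray('side',x+258,y+338);q.append(o+dr*d[y,x])
    q=np.array(q);print(np.median(q,0),np.percentile(q[:,2],[50,75,90]))
E
```

```text
side0.npz 371 280.93530997304583 346.71967654986526 4 42 3 14 0.77388346
[ 0.45329886 -0.27465274  0.15610501] [0.15610501 0.15710743 0.15817099]
side8.npz 362 281.00828729281767 346.7348066298343 4 42 3 14 0.7740971
[ 0.45404998 -0.27491856  0.15597516] [0.15597516 0.15709182 0.15814218]
```

```bash
cat >> h.py <<'E'
CY=np.radians(13.);XH=np.array([np.cos(CY),np.sin(CY),0]);YH=np.array([-np.sin(CY),np.cos(CY),0]);TP=np.array([.6254,.2278,0])
def C(x,y,z): return TP+x/1000*XH+y/1000*YH+np.array([0,0,z/1000])
def W(p): d=np.asarray(p)-TP; return (np.array([d@XH,d@YH,p[2]])*1000).round(1)
LZ=np.sin(np.radians(40))*XH-np.array([0,0,np.cos(np.radians(40))])
LX=-(np.cos(np.radians(40))*XH+np.array([0,0,np.sin(np.radians(40))]))
LR=R.from_matrix(np.c_[LX,np.cross(LZ,LX),LZ])
E
python3 - <<'E'
from h import *
st();s=plan([.46,-.03,.37],Q(90),10,n=15)
E
```

```text
t 23.75 tcp [ 0.4541 -0.2694  0.3259] x [ 0.966 -0.26   0.001] y [-0.26  -0.966  0.001] z [ 0.001 -0.001 -1.   ] yawx -15.1 F [ 0.3  0.8 -1.2] g 0.527 q [-0.31  0.11  0.82  1.72 -0.08  1.34 -1.3 ]
max [0.4  0.4  0.07 0.   0.   0.88] step mm 16.230746073511973
-0.09 -0.39 -0.07 0.00 0.00 -0.88 10; -0.05 -0.40 -0.07 0.00 0.00 -0.88 10; 0.00 -0.40 -0.07 0.00 0.00 -0.88 10; 0.05 -0.40 -0.07 0.00 0.00 -0.88 10; 0.10 -0.39 -0.07 0.00 0.00 -0.88 10; 0.15 -0.37 -0.07 0.00 0.00 -0.88 10; 0.19 -0.35 -0.07 0.00 0.00 -0.88 10; 0.23 -0.33 -0.07 0.00 0.00 -0.88 10; 0.27 -0.29 -0.07 0.00 0.00 -0.88 10; 0.30 -0.26 -0.07 0.00 0.00 -0.88 10
0.33 -0.22 -0.07 0.00 0.00 -0.88 10; 0.36 -0.18 -0.07 0.00 0.00 -0.88 10; 0.38 -0.13 -0.07 0.00 0.00 -0.88 10; 0.39 -0.09 -0.07 0.00 0.00 -0.88 10; 0.40 -0.04 -0.07 0.00 0.00 -0.88 10
```

```bash
python3 -m crank '-0.1 -0.4 -0.1 0 0 -0.9 10; -0.05 -0.4 -0.1 0 0 -0.9 10; 0 -0.4 -0.1 0 0 -0.9 10; 0.05 -0.4 -0.1 0 0 -0.9 10; 0.1 -0.4 -0.1 0 0 -0.9 10; 0.15 -0.38 -0.1 0 0 -0.9 0; 0.2 -0.35 -0.1 0 0 -0.9 0; 0.23 -0.33 -0.1 0 0 -0.9 0; 0.27 -0.3 -0.1 0 0 -0.9 0; 0.3 -0.26 -0.1 0 0 -0.9 0' 20
python3 - <<'E'
from h import *
st();s=plan([.465,.15,.37],Q(190),0,n=20)
E
```

```text
clock: 24.75
position: [0.449, -0.1028, 0.3586]
ee_rot: [0.869, 0.495, -0.008, -0.002]
ft_force: [0.7, 0.2, -0.3]
grip_width: -0.003
t 24.75 tcp [ 0.449  -0.1028  0.3586] x [ 0.509  0.861 -0.011] y [ 0.861 -0.509 -0.012] z [-0.016 -0.003 -1.   ] yawx 59.4 F [ 0.7  0.2 -0.3] g -0.003 q [-0.52 -0.1   0.61  1.8   0.06  1.43 -0.46]
max [0.32 0.32 0.02 0.01 0.   0.82] step mm 12.679988271303552
0.28 -0.14 -0.02 -0.01 -0.00 -0.82 0; 0.30 -0.11 -0.02 -0.01 -0.00 -0.82 0; 0.31 -0.08 -0.02 -0.01 -0.00 -0.82 0; 0.31 -0.04 -0.02 -0.01 -0.00 -0.82 0; 0.32 -0.00 -0.02 -0.01 -0.00 -0.82 0; 0.32 0.03 -0.02 -0.01 -0.00 -0.82 0; 0.31 0.07 -0.02 -0.01 -0.00 -0.82 0; 0.30 0.10 -0.02 -0.01 -0.00 -0.82 0; 0.29 0.13 -0.02 -0.01 -0.00 -0.82 0; 0.27 0.17 -0.02 -0.01 -0.00 -0.82 0
0.25 0.20 -0.02 -0.01 -0.00 -0.82 0; 0.22 0.22 -0.02 -0.01 -0.00 -0.82 0; 0.20 0.25 -0.02 -0.01 -0.00 -0.82 0; 0.17 0.27 -0.02 -0.01 -0.00 -0.82 0; 0.14 0.29 -0.02 -0.01 -0.00 -0.82 0; 0.10 0.30 -0.02 -0.01 -0.00 -0.82 0; 0.07 0.31 -0.02 -0.01 -0.00 -0.82 0; 0.03 0.31 -0.02 -0.01 -0.00 -0.82 0; -0.00 0.32 -0.01 -0.01 -0.00 -0.82 0; -0.04 0.31 -0.01 -0.01 -0.00 -0.82 0
```

```bash
python3 -m crank '0.28 -0.14 0 0 0 -0.82 0; 0.3 -0.11 0 0 0 -0.82 0; 0.31 -0.08 0 0 0 -0.82 0; 0.31 -0.04 0 0 0 -0.82 0; 0.32 0 0 0 0 -0.82 0; 0.32 0.03 0 0 0 -0.82 0; 0.31 0.07 0 0 0 -0.82 0; 0.3 0.1 0 0 0 -0.82 0; 0.29 0.13 0 0 0 -0.82 0; 0.27 0.17 0 0 0 -0.82 0' 20
python3 -m crank '0.25 0.2 0 0 0 -0.82 0; 0.22 0.22 0 0 0 -0.82 0; 0.2 0.25 0 0 0 -0.82 0; 0.17 0.27 0 0 0 -0.82 0; 0.14 0.3 0 0 0 -0.82 0; 0.1 0.3 0 0 0 -0.82 0; 0.07 0.3 0 0 0 -0.82 0; 0.03 0.3 0 0 0 -0.82 0; 0 0.3 0 0 0 -0.82 0; 0 0.2 0 0 0 -0.5 0' 20
python3 - <<'E'
from h import *
o=st()
p,d=camera('wrist');cv2.imwrite('pics/w9.png',p[:,:,::-1]);np.savez('w9.npz',p=p,d=d,pos=o['position'],q=o['ee_rot'])
p,d=camera('side');np.savez('side9.npz',p=p,d=d);cv2.imwrite('pics/s9.png',p[:,:,::-1])
print(C(-111,75,268));s=plan(C(-131,75,298),LR,0,n=10)
E
```

```text
clock: 25.75
position: [0.4513, 0.03, 0.3506]
ee_rot: [0.44, 0.898, -0.01, -0.011]
ft_force: [0.0, -1.0, -0.1]
grip_width: -0.001
clock: 26.75
position: [0.4457, 0.156, 0.3407]
ee_rot: [-0.119, 0.993, -0.005, -0.022]
ft_force: [-1.1, 0.7, -0.8]
grip_width: -0.001
t 26.75 tcp [0.4457 0.156  0.3407] x [-0.971 -0.236  0.046] y [-0.237  0.972 -0.005] z [-0.043 -0.016 -0.999] yawx -166.3 F [-1.1  0.7 -0.8] g -0.001 q [-0.87 -0.02  0.43  1.78  0.    1.42  1.38]
[0.50037359 0.27590819 0.268     ]
max [0.16 0.26 0.17 0.   0.53 0.01] step mm 12.785096885588377
-0.16 0.26 0.10 -0.00 -0.53 0.01 0; -0.15 0.26 0.11 -0.00 -0.53 0.01 0; -0.14 0.26 0.12 -0.00 -0.53 0.01 0; -0.13 0.26 0.13 -0.00 -0.53 0.01 0; -0.12 0.26 0.14 -0.00 -0.53 0.01 0; -0.11 0.26 0.15 -0.00 -0.53 0.01 0; -0.10 0.26 0.16 -0.00 -0.53 0.01 0; -0.09 0.26 0.16 -0.00 -0.53 0.01 0; -0.07 0.26 0.17 -0.00 -0.53 0.01 0; -0.06 0.26 0.17 -0.00 -0.53 0.01 0
```

View pics/w9.png

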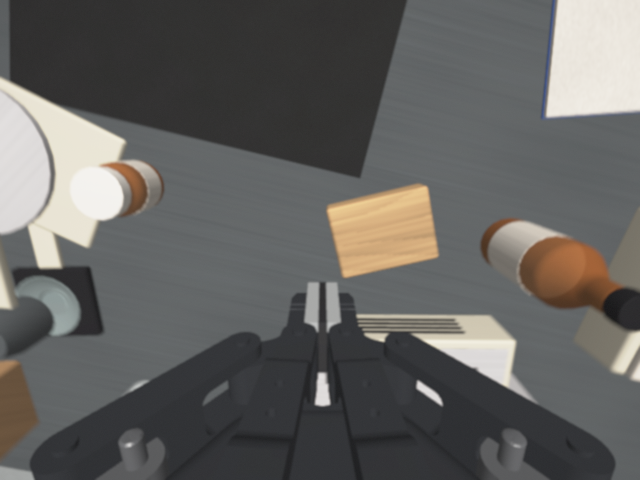

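View pics/s9.png

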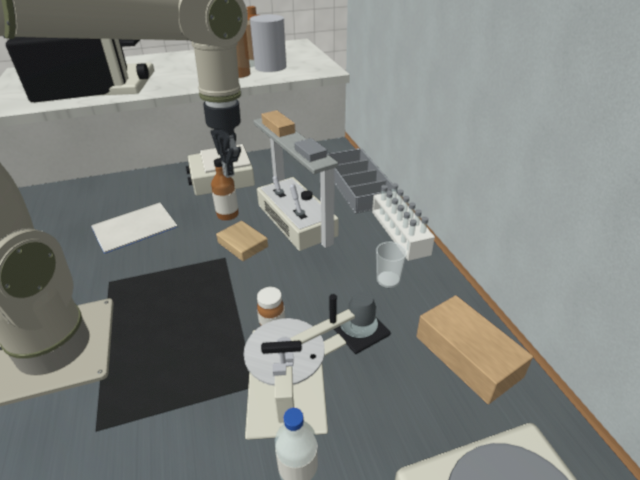

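```bash
python3 -m crank '-0.16 0.26 0.05 0 -0.53 0 0; -0.15 0.26 0.1 0 -0.53 0 0; -0.14 0.26 0.1 0 -0.53 0 0; -0.13 0.26 0.1 0 -0.53 0 0; -0.12 0.26 0.1 0 -0.53 0 0; -0.11 0.26 0.15 0 -0.53 0 0; -0.1 0.26 0.15 0 -0.53 0 0; -0.1 0.26 0.15 0 -0.53 0 0; -0.1 0.26 0.15 0 -0.5 0 0; 0 0 0 0 0 0 0' 20
python3 - <<'E'
from h import *
o=st();print(W(o['position']))
p,d=camera('wrist');cv2.imwrite('pics/w10.png',p[:,:,::-1]);np.savez('w10.npz',p=p,d=d,pos=o['position'],q=o['ee_rot'])
p,d=camera('side');np.savez('side10.npz',p=p,d=d);cv2.imwrite('pics/s10.png',cv2.resize(p[80:260,150:360,::-1],None,fx=3.3,fy=3.3))
s=plan(C(-111,75,268),LR,0,n=5);s=plan(C(-34,72,176),LR,0,n=10,start=s)
E
```

```text
clock: 27.85
position: [0.4803, 0.256, 0.3052]
ee_rot: [-0.098, 0.945, 0.032, 0.31]
ft_force: [0.2, -1.0, -0.6]
grip_width: 0.008
t 27.85 tcp [0.4803 0.256  0.3052] x [-0.788 -0.165 -0.593] y [-0.205  0.979  0.001] z [ 0.58   0.122 -0.805] yawx -168.2 F [ 0.2 -1.  -0.6] g 0.008 q [-0.91 -0.16  0.18  2.1   0.53  0.7   0.73]
[-135.    60.1  305.2]
max [0.03 0.08 0.22 0.02 0.09 0.03] step mm 9.562308308918688
0.02 0.08 0.22 -0.02 -0.09 -0.03 0; 0.02 0.08 0.22 -0.02 -0.09 -0.03 0; 0.03 0.08 0.22 -0.02 -0.09 -0.03 0; 0.03 0.08 0.22 -0.02 -0.09 -0.03 0; 0.03 0.08 0.22 -0.02 -0.09 -0.03 0
max [0.   0.01 0.3  0.   0.   0.  ] step mm 12.000833304400162
0.00 -0.01 0.30 0.00 0.00 0.00 0; 0.00 -0.01 0.30 0.00 0.00 0.00 0; 0.00 -0.01 0.30 0.00 0.00 0.00 0; 0.00 -0.01 0.30 0.00 0.00 0.00 0; 0.00 -0.01 0.30 0.00 0.00 0.00 0; 0.00 -0.01 0.30 0.00 0.00 0.00 0; 0.00 -0.01 0.30 0.00 0.00 0.00 0; 0.00 -0.01 0.30 0.00 0.00 0.00 0; 0.00 -0.01 0.30 0.00 0.00 0.00 0; 0.00 -0.01 0.30 0.00 0.00 0.00 0
```

View pics/w10.png

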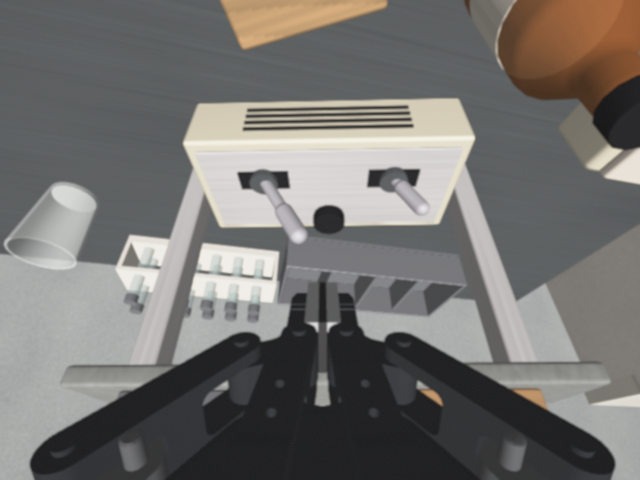

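View pics/s10.png

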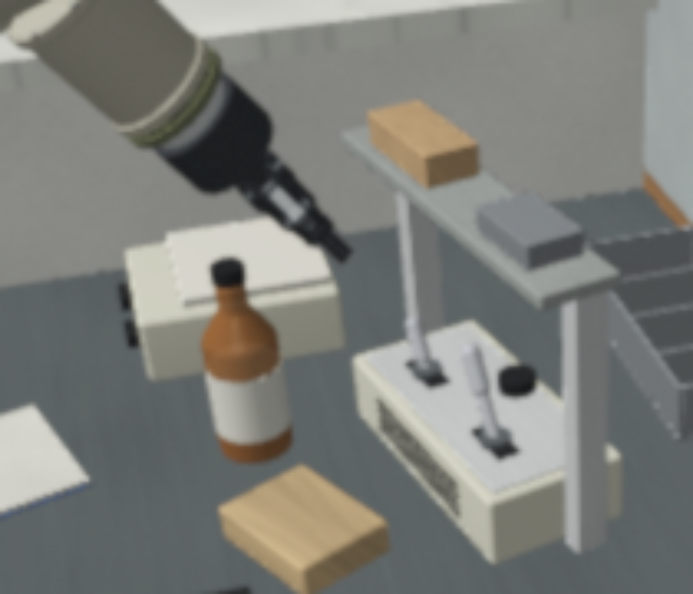

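```bash
python3 - <<'E'
from h import *
f=np.load('w10.npz')
for n,u,v,z in [("tp",264,181,.072),("sp",396,181,.072),("tip",294,225,.1405),("tipend",300,237,.148),("shtip",421,208,.108),("frontR",187,143,.07),("frontL",474,139,.07),("shelfL",608,362,.269),("shelfR",65,366,.269)]:
    p=wplane(f,u,v,z);print(n,p,W(p))
E
```

```text
tp [0.6277 0.2268 0.072 ] [ 2.  -1.5 72. ]
sp [0.6001 0.3588 0.072 ] [  4.8 133.3  72. ]
tip [0.6058 0.258  0.1405] [-12.3  33.8 140.5]
tipend [0.6119 0.2644 0.148 ] [ -4.9  38.7 148. ]
shtip [0.5965 0.3778 0.108 ] [  5.6 152.7 108. ]
frontR [0.5956 0.1548 0.07  ] [-45.5 -64.4  70. ]
frontL [0.538  0.4087 0.07  ] [-44.5 195.9  70. ]
shelfL [0.5209 0.4144 0.269 ] [-59.8 205.3 269. ]
shelfR [0.5849 0.1399 0.269 ] [-59.2 -76.5 269. ]
```

```bash
python3 - <<'E'
from h import *
f=np.load('w10.npz')
for z in (.255,.2575):
  for n,u,v in [("shelfL",608,362),("shelfR",65,366),("L2",600,388),("R2",68,388)]:
    p=wplane(f,u,v,z);print(n,z,W(p))
z=np.load('side0.npz');d=z['d']
for u,v in [(258,124),(330,160),(300,143)]:
    o,dr=ray('side',u,v);print(u,v,W(o+dr*d[v,u]))
E
```

```text
shelfL 0.255 [ -7.1 247.5 255. ]
shelfR 0.255 [  -6.3 -117.6  255. ]
L2 0.255 [ 73.9 294.8 255. ]
R2 0.255 [  61.9 -159.5  255. ]
shelfL 0.2575 [-16.5 240.  257.5]
shelfR 0.2575 [ -15.8 -110.3  257.5]
L2 0.2575 [ 61.2 285.4 257.5]
R2 0.2575 [  49.6 -150.5  257.5]
258 124 [-15.3 203.  265.8]
330 160 [ 41.1 -96.4 269.1]
300 143 [  4.4 -12.9 289.8]
```

```bash
python3 -m crank '0.02 0.08 0.15 0 -0.1 0 0; 0.02 0.08 0.2 0 -0.1 0 0; 0.03 0.08 0.2 0 -0.1 0 0; 0.03 0.08 0.2 0 -0.1 0 0; 0.03 0.08 0.2 0 -0.1 0 0; 0 0 0.2 0 0 0 0; 0 0 0.25 0 0 0 0; 0 0 0.25 0 0 0 0; 0 0 0.2 0 0 0 0; 0 0 0 0 0 0 0' 20
python3 - <<'E'
from h import *
o=st();print(W(o['position']),W(o['position']+.073*R.from_quat(o['ee_rot']).apply([0,0,1])))
s=plan(C(-34,72,176),LR,0,n=8)
E
```

```text
clock: 28.95
position: [0.5276, 0.2711, 0.247]
ee_rot: [-0.085, 0.936, 0.033, 0.34]
ft_force: [0.5, -1.0, -0.2]
grip_width: -0.001
t 28.95 tcp [0.5276 0.2711 0.247 ] x [-0.754 -0.137 -0.642] y [-0.182  0.983  0.004] z [ 0.631  0.12  -0.767] yawx -169.7 F [ 0.5 -1.  -0.2] g -0.001 q [-0.87  0.01  0.18  2.11  0.7   0.5   0.52]
[-85.5  64.2 247. ] [-38.7  62.4 191. ]
max [0.02 0.03 0.27 0.02 0.   0.03] step mm 11.004077874758742
0.02 0.03 0.27 -0.02 -0.00 -0.03 0; 0.02 0.03 0.27 -0.02 -0.00 -0.03 0; 0.02 0.03 0.27 -0.02 -0.00 -0.03 0; 0.02 0.03 0.27 -0.02 -0.00 -0.03 0; 0.02 0.03 0.27 -0.02 -0.00 -0.03 0; 0.02 0.03 0.27 -0.02 -0.00 -0.03 0; 0.02 0.03 0.27 -0.02 -0.00 -0.03 0; 0.02 0.03 0.27 -0.02 -0.00 -0.03 0
```

```bash
python3 -m crank '0 0.2 0 0 0 -0.05 0; 0 0.15 0.1 0 0 -0.1 0; 0.02 0 0.27 0 0 -0.05 0; 0.02 0 0.27 0 0 0 0; 0.02 0 0.27 0 0 0 0; 0.02 0 0.27 0 0 0 0; 0.02 0 0.27 0 0 0 0; 0.02 0 0.27 0 0 0 0; 0.02 0 0.2 0 0 0 0; 0 0 0 0 0 0 0' 20
python3 - <<'E'
from h import *
o=st();print(W(o['position']),W(o['position']+.073*R.from_quat(o['ee_rot']).apply([0,0,1])))
p,d=camera('wrist');cv2.imwrite('pics/w11.png',p[:,:,::-1])
p,d=camera('side');cv2.imwrite('pics/s11.png',cv2.resize(p[100:260,200:360,::-1],None,fx=3.7,fy=3.7))
s=plan(C(-34,72,176),LR,0,n=2)
E
```

```text
clock: 29.95
position: [0.573, 0.2951, 0.1782]
ee_rot: [-0.1, 0.935, 0.027, 0.34]
ft_force: [-0.4, -0.6, 0.5]
grip_width: 0.0
t 29.95 tcp [0.573  0.2951 0.1782] x [-0.749 -0.168 -0.641] y [-0.205  0.979 -0.017] z [ 0.63   0.119 -0.767] yawx -167.4 F [-0.4 -0.6  0.5] g 0.0 q [-0.87  0.22  0.21  2.04  0.82  0.36  0.4 ]
[-35.9  77.4 178.2] [ 10.8  75.5 122.2]
max [0.01 0.07 0.05 0.09 0.   0.02] step mm 3.447186275065896
0.01 -0.07 0.05 -0.09 -0.00 -0.02 0; 0.01 -0.07 0.05 -0.09 -0.00 -0.02 0
```

View pics/w11.png

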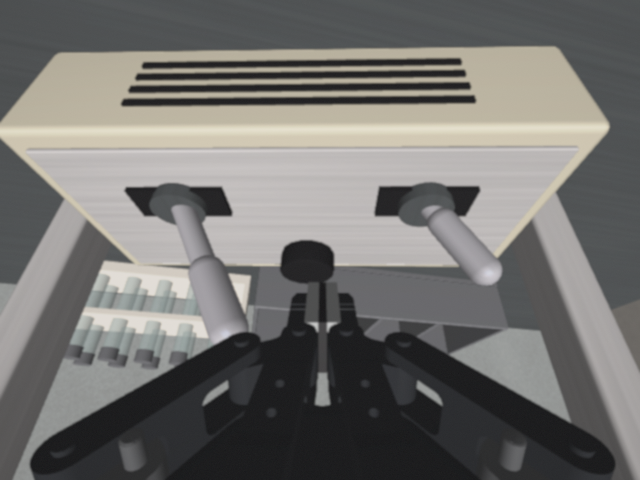

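View pics/s11.png

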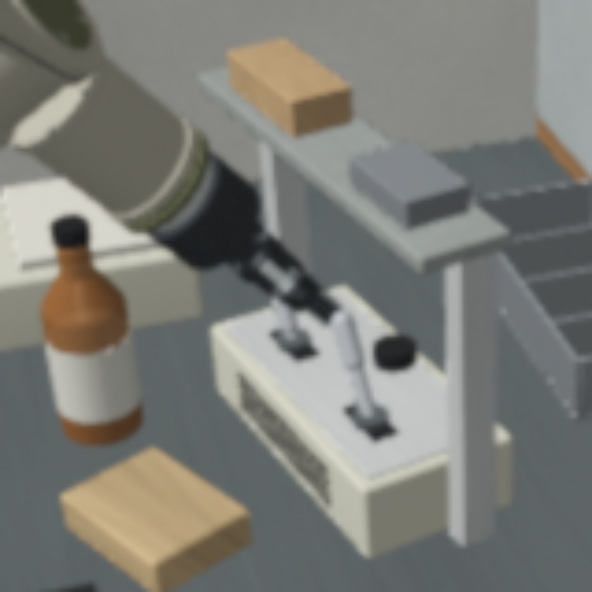

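```bash
python3 -m crank '0 -0.15 0.05 0 0 0 0; 0 -0.18 0 0 0 0 0; 0 -0.18 0 0 0 0 0; 0 -0.18 0 0 0 0 0; 0 -0.18 0 0 0 0 0; 0 -0.18 0 0 0 0 0; 0 -0.18 0 0 0 0 0; 0 -0.1 0 0 0 0 0; 0 0 0 0 0 0 0; 0 0 0 0 0 0 0' 20
python3 - <<'E'
from h import *
o=st();print(W(o['position']),W(o['position']+.073*R.from_quat(o['ee_rot']).apply([0,0,1])))
p,d=camera('wrist');cv2.imwrite('pics/w12.png',p[:,:,::-1])
p,d=camera('side');cv2.imwrite('pics/s12.png',cv2.resize(p[100:260,200:360,::-1],None,fx=3.7,fy=3.7))
E
```

```text
clock: 31.05
position: [0.5855, 0.244, 0.1828]
ee_rot: [-0.102, 0.933, 0.033, 0.343]
ft_force: [-0.3, 1.3, 0.1]
grip_width: 0.004
t 31.05 tcp [0.5855 0.244  0.1828] x [-0.743 -0.167 -0.648] y [-0.213  0.977 -0.008] z [ 0.634  0.132 -0.762] yawx -167.3 F [-0.3  1.3  0.1] g 0.004 q [-0.76  0.18  0.21  2.08  0.75  0.29  0.56]
[-35.3  24.7 182.8] [ 12.   23.7 127.1]
```

View pics/w12.png

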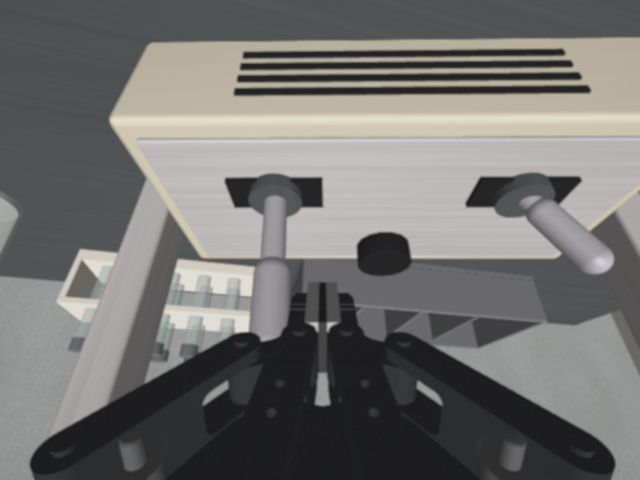

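View pics/s12.png

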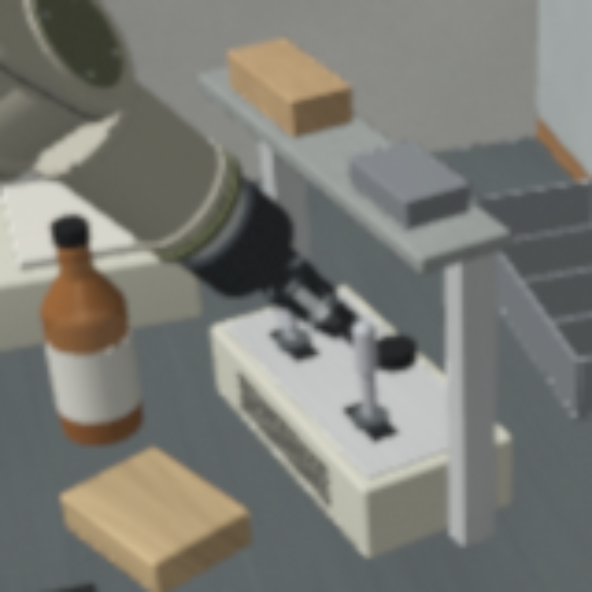

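Lever is now nearly upright (wrist pic, (265,300) over its pivot (275,195)); a further push of about 20 mm snaps it over.

```bash
python3 -m crank '0 -0.15 0.03 0 0 0 0; 0 -0.15 0.03 0 0 0 0; 0 -0.15 0 0 0 0 0; 0 -0.12 0 0 0 0 0; 0 0 0 0 0 0 0; 0 0 0 0 0 0 0; 0 0 0 0 0 0 0; 0 0 0 0 0 0 0; 0 0 0 0 0 0 0; 0 0 0 0 0 0 0' 20
python3 - <<'E'
from h import *
o=st();print(W(o['position']),W(o['position']+.073*R.from_quat(o['ee_rot']).apply([0,0,1])))
p,d=camera('wrist');cv2.imwrite('pics/w13.png',p[:,:,::-1])
E
```

```text
clock: 32.15
position: [0.5924, 0.2196, 0.1804]
ee_rot: [-0.102, 0.933, 0.032, 0.343]
ft_force: [-0.3, -0.9, 0.6]
grip_width: 0.003
t 32.15 tcp [0.5924 0.2196 0.1804] x [-0.744 -0.168 -0.647] y [-0.212  0.977 -0.009] z [ 0.633  0.13  -0.763] yawx -167.3 F [-0.3 -0.9  0.6] g 0.003 q [-0.7   0.18  0.2   2.09  0.7   0.26  0.65]
[-34.   -0.6 180.4] [ 13.2  -1.7 124.7]
```

View pics/w13.png

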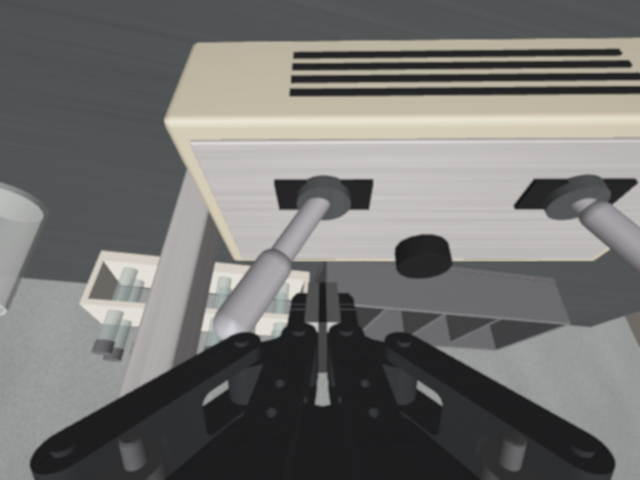

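```bash
python3 -m crank '0 0.15 -0.1 0 0 0 0; 0 0.15 -0.2 0 0 0 0; 0 0.1 -0.3 0 0 0 0; 0 0 -0.4 0 0 0 0; 0 0 -0.5 0 0 0 0; 0 0 -0.5 0 0 0 0; 0 0 -0.5 0 0 0 0; 0 0 -0.5 0 0 0 0; 0 0 -0.3 0 0 0 0; 0 0 0 0 0 0 0' 20
python3 - <<'E'
from h import *
o=st();print(W(o['position']))
for n in ('wrist','side','scene'):
    p,d=camera(n);cv2.imwrite(f'pics/{n}_end.png',p[:,:,::-1])
E
```

```text
clock: 33.2
position: [0.4963, 0.2219, 0.2908]
ee_rot: [-0.104, 0.932, 0.035, 0.344]
ft_force: [0.9, 0.6, -0.3]
grip_width: 0.001
t 33.2 tcp [0.4963 0.2219 0.2908] x [-0.741 -0.171 -0.649] y [-0.219  0.976 -0.007] z [ 0.635  0.137 -0.761] yawx -167.0 F [ 0.9  0.6 -0.3] g 0.001 q [-0.78 -0.18  0.13  2.17  0.59  0.56  0.74]
[-127.1   23.3  290.8]
```

View pics/wrist_end.png

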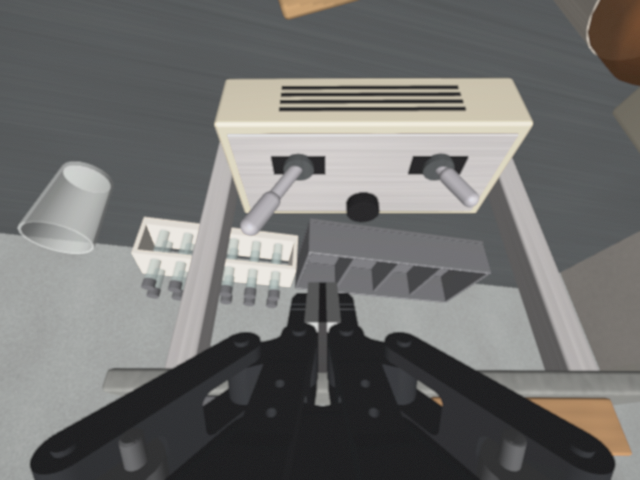

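View pics/side_end.png

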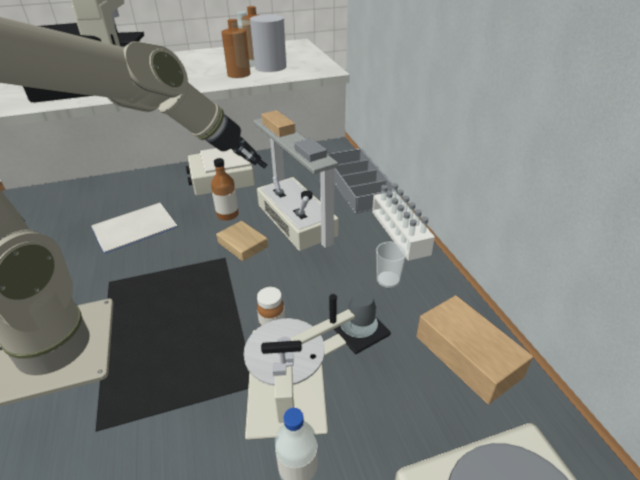

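View pics/scene_end.png

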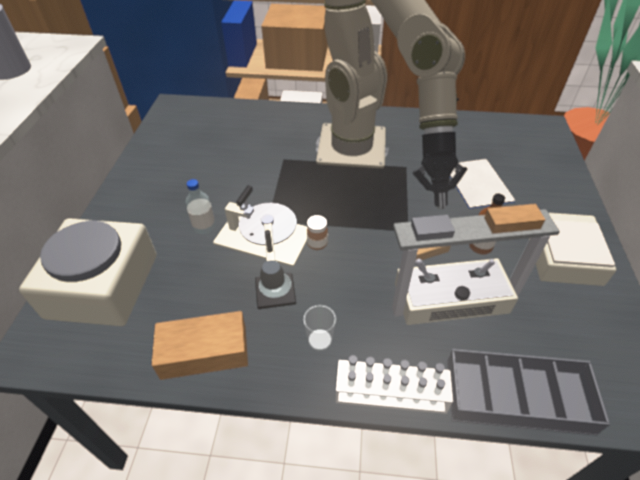

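```bash
python3 -m crank '0 0 0 0 0 0 0; 0 0 0 0 0 0 0; 0 0 0 0 0 0 0; 0 0 0 0 0 0 0; 0 0 0 0 0 0 0; 0 0 0 0 0 0 0; 0 0 0 0 0 0 0; 0 0 0 0 0 0 0; 0 0 0 0 0 0 0; 0 0 0 0 0 0 0'; python3 -c "from workcell import hand_in;print(hand_in())"
```

```text
clock: 34.35
position: [0.4973, 0.2209, 0.2856]
ee_rot: [-0.104, 0.934, 0.032, 0.341]
ft_force: [0.8, 0.1, 0.2]
grip_width: -0.001
the job is handed in; nothing more can be done
None
```

I completed every step in order and handed the job in at 34.4 s of the 72 s allowed; the hand-in reports no verdict.

- **Plunger out:** I gripped the T-handle, lifted it 16 mm, twisted it about 65–66°, and let go; it stayed out by itself.
- **Lamp arm:** I swung it by its handle to the stop over the dish. Further pushing, up to about 50 N at the wrist, only tilted the tool, and the arm did not drift after release.
- **Plunger home:** I twisted it back and let it drop. In the side picture the T-bar lies within 0.1 px of where it was at the start, so I read it as home and twisted back.
- **Taller toggle:** I then pushed it with closed fingers from the left until it snapped to the right.

**Last checks:** The final pictures show the lamp over the dish, the tall lever leaning right and the short lever still leaning left. By eye, no loose thing has moved. The wrist force was near zero with the gripper clear of everything. No check failed. The early position estimates disagreed by a few millimetres, and I settled them with closer wrist-camera views.

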